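Refit the rotor rings of a bench pump

TASK

Refit the pump: stand the little dish under the head of the old drive pin, drive the pin from its plain end right out with the drift punch so that it ends in the dish, and set the dish with the pin, and the punch, back down on the worktop. Then slide every rotor ring laid out down over the shaft until fully home, and the keeper collar last on top, flange down. Finally push the guard door shut until it clicks on its catch, leaving the other things where they are.

Things in the scene. Friction and masses are not known exactly. Their poses are not given: they have to be found in the camera images.
- pump: bench peristaltic pump, fixed; origin at worktop level under the axis of its upright shaft; x from the open front to the motor column, y to the pump's left, z up. White base, x -105 to +195 mm, y +-128 mm; its top (drip plate) is 33 mm above the worktop. Motor column 152 mm high (knob on it to 168), from x = +120. Clear side cheeks, inner faces y = +-114, x -107 to +120, up to 128 mm high
- seat (a point): centre of the hub's top, on the shaft axis, where the lowest ring seats: 56 mm above the worktop; axes as the pump. The hub is 34 mm across (40 at its foot) and stands on the drip plate
- bore (a point): centre of the cross bore through the shaft, 88 mm above the worktop; axes as the pump. The bore is 9.5 mm square and runs along the pump's x, through 22 mm of shaft
- shaft_top (a point): centre of the drive shaft's upper end, 146 mm above the worktop; the shaft is 22 mm in diameter above the hub, its top 8 mm tapered to 14 mm
- pin: old steel pin stuck in the bore, along its own x = the pump's x: shank 8 mm thick, x -19.5 to +11.5 mm, head 14 mm across to +15.5; origin on its axis, at the bore's centre while stuck. Head towards the motor column, plain end out 8.5 mm at the open front. A spring ball grips it: it moves to +x with 4 to 8 N and drops out once its plain end is through the bore (30 mm). No ring passes it
- punch: steel drift punch lying along its own x: square body 12 x 12 mm from x = -76 to 0, then a round nose 6 mm in diameter to x = +50 mm; origin at the underside where nose and body meet, axis 6 mm above the underside; 70 g
- punch_tip (a point): end of the punch's nose, on its axis
- dish: small open steel dish, 66 mm (x) x 56 mm (y) x 24 mm high outside, walls 3 mm; origin under its centre. It fits between hub and motor column, long side along the pump's x, with its centre 55 mm behind the shaft axis; a pin driven straight out falls into it there
- ring0: rotor ring, grey with a brass bush: 50 mm outside, 26 mm bore, 18 mm high; origin at the centre of its underside, lying flat. All rings are alike and may go on in any order
- ring1: rotor ring, like ring0
- ring2: rotor ring, like ring0
- collar: aluminium keeper collar, same 26 mm bore: flange 50 mm across and 7 mm thick below, knurled neck 37 mm across above it, 24 mm high in all; origin at the centre of its underside, lying flange down
- door (a joint): clear guard door, hinge angle in rad: 0 shut, 1.57 square to the front; it stays where it is left. Upright hinge axis at the pump's x = -100, y = +118 mm; 226 mm wide, 6 mm thick, 36 to 127 mm above the worktop; opens towards the robot. A sprung roller resists over the last 0.05 rad (about 4 N at the free edge, twice that half way along), then past 0.025 rad snaps the door in and holds it at 0
- door_hinge (a point): on the door's hinge axis at mid-height, 81 mm above the worktop
- door_edge (a point): on the door's outer face, 45 mm in from its free edge, 114 mm above the worktop; axes are the pump's turned with the door (x into the pump when shut, y towards the hinge). An upright bow handle, 26 mm from the free edge, stands out 23 mm between 55 and 107 mm above the worktop
- timer: white timer, 64 x 66 x 20 mm, a bystander
- tape_roll: roll of tape, 62 x 62 x 19 mm, lying flat, a bystander
- marker: marker pen, 17 x 131 x 18 mm, a bystander
- forceps: steel forceps, 17 x 130 x 10 mm, a bystander
- usb_stick: usb stick, 18 x 52 x 8 mm, a bystander

How it is judged:
By the outcome, as a careful person would: the job done as asked, in the order asked, and still so for the second after the job is handed in, with the robot touching nothing.
Of ring0, ring1, ring2 only 2 to 3 are there at a start; the rules pass over those that are not, and their reading is None.
At some moment in a run one of ring0, ring1, ring2, collar, dish may be knocked a few centimetres aside while the robot is not near it.
Once in a run the grip may slacken for a moment while it holds something.
It also fails if it takes over 210 s, if anything falls off the work surface, if the arm or the gripper's body presses on something with over 40 N, if the wrist force passes 120 N, or if a joint passes its speed limit or range.

ROBOT

A 7-joint arm with a two-finger parallel gripper is mounted at the origin on a cart in front of the work surface, level with it; the furniture and walls round the work are solid. World frame = base frame: x ahead of the robot, y to its left, z up, the work surface at z = 0. Lengths are in m, angles in rad, forces in N, time in s.
With the tool pointing down it reaches from about 0.425 to 0.925 m from the base axis. Payload 6.8 kg.
Tool frame: the origin (TCP) lies where the fingers leave the gripper's body, on its centre line; the fingertips stand robot.tip_reach ahead of it and the grasp point (between the pads) lies 61 mm ahead of it (robot.tip_reach is the distance from the TCP to the fingertips, in m); z points along the fingers, y is the line along which they close (so a half turn about z gives the same grasp; the last joint's range is limited). The gripper opens to 88 mm and grips with 3 to 60 N. Pads are 20 mm wide; open, the fingers measure 115 mm over their backs; the gripper's body (75 mm by 178 mm) begins 61 mm behind the grasp point.
Start: joints at [1.216, 0.477, 0.022, 1.555, -0.011, 1.109, -0.083], TCP at [0.165, -0.655, 0.303] pointing down, gripper open.
Joint ranges: [-2.96, 2.96], [-0.34, 2.1], [-1.41, 1.46], [0.24, 2.44], [-1.37, 4.51], [0.17, 1.92], [-2.96, 2.96]. Speed limits (rad/s): [2.39, 2.39, 3.14, 3.14, 3.14, 3.14, 3.14].

INTERFACE

Orientations are given as a unit quaternion [x, y, z, w].
In Python, from workcell import robot, optics gives the robot as it stands. The module is installed in compiled form; this text tells all that it offers.
- The arm moves only by the tool apply_moves, never from a script. Its argument "series" is a list of rows, each a list of 2 entries, a list of its own where there are three numbers: the shift along the tool's x, y, z in m, then the turn, a rotation vector about the tool's x, y, z in rad. A call has 1 to 12 rows; each row is the pose to reach, as a shift and turn from the pose commanded when the call began, along the tool's axes at that moment; what a row does not reach only later rows make up. A row lasts 1/8 s, in which the tool goes at most 62.5 mm and 10.7 degrees, less where a joint would pass 70% of its speed; a pose out of reach is approached as far as the arm can. A call with a gripper value outside its range is refused whole. "jaw" is the opening, from 0 (shut) to 1 (fully open), set as the call begins (left out, the last holds). The fingers move at their own pace and stop on an object; the grip force is fixed at half the most. Time passes only in rows, so rows that repeat a pose let the fingers close. It gives the time, the measured TCP pose, the force, the opening and the grip force at its end, in the units of the state.
- robot.get_state(): the state, without advancing time (a new reading comes with each control period).
- optics.camera(name): name is "side" or "top" or "wrist"; returns the picture (480x640x3 uint8, blue, green, red); there is no depth.
- optics.calibration(name): a dict with "camera_matrix" (3x3 intrinsics, pixels), "extrinsics" (4x4, takes a point from camera to world coordinates). Camera axes: x right, y up, looking along -z (the intrinsics and any distortion apply to the point x, -y, -z); pixel columns grow to the right and rows downward; lengths in m; the calibration is good to about 2 mm. A picture is of the moment at which its call begins: read the wrist's pose just before it. calibration takes no time and is no camera call; for the wrist camera it gives the pose at the moment of the call.
- robot.job_done(): hands the job in; it is judged then, once.
Trained networks look in the newest picture that a camera, given by its name, has taken for a name from the list of things; names that differ only in an ending like _2 or _b are one class to them, and where a whole thing is asked for, a point or a joint stands for the part that bears it (a point fixed in the world has none). Each returns a list of dicts, best first, with "p" (0 to 1); they miss things now and then, are a little off and sometimes report something else, mostly with a low value. They report only what shows in the picture. A call takes as long as a camera call.
- optics.boxes_of(label, camera): "position" ([x, y, z] in m, in world coordinates, good to about 4 mm: the middle of the surface that is visible of it).
- optics.silhouettes(label, camera): "mask" (480x640 bool, what is visible of it).
The state is a dict: "time": time; "qpos": joint angles; "dq": joint speeds; "joint_torque": joint torques, N m; "tcp_pos": TCP position; "tcp_rot": TCP orientation; "contact_force": force on the tool from outside, world axes, zero at the start; "wrist_torque": the same for the moment, N m; "finger_gap": finger opening in m; "grasp_force": force on a finger pad.
Only numpy, scipy, OpenCV 4.12 (cv2) and the standard library are available. Lean on these libraries where they do the work, as an engineer would, in place of code of your own. Each camera call takes 0.05 s, during which the arm holds its last target. There are 200 camera calls.

## Working session

There is one attempt and no reset: what is moved stays moved. The work goes in short steps, Python scripts to look and compute and a tool call to move; the robot and the scene stay as the last step left them, time stands still between calls to the robot, and variables do not carry over. Pictures are saved under pics/ and viewed, at most 14 in all, crops included, and the job is handed in when it is done.

Besides the shell and the picture viewer there is one more tool, called after "Emit:" as name([rows], argument=value, ...), one row to a line, values as JSON. apply_moves: Moves the arm, as the interface text tells. Its arguments: {"type":"object","properties":{"series":{"type":"array"},"jaw":{"type":"number"}},"required":["series"]}

```bash
mkdir -p pics; cat > h.py <<'E'
import numpy as np, cv2
from scipy.spatial.transform import Rotation as R
from workcell import robot, optics
def snap(n,f):
    im=optics.camera(n); cv2.imwrite('pics/'+f,im); return im
def st():
    s=robot.get_state(); return s
E
python3 - <<'E'
from h import *
s=st(); print(s, robot.tip_reach)
for c in ['top','side']:
    snap(c,c+'0.png'); k=optics.calibration(c); print(c,k['camera_matrix'].round(1).tolist(),k['extrinsics'].round(3).tolist())
    for l in ['pump','pin','punch','dish','ring0','collar','door','shaft_top','timer','tape_roll','marker','forceps','usb_stick']:
        print(l,[(np.round(d['position'],3).tolist(),round(d['p'],2)) for d in optics.boxes_of(l,c)][:4])
E
```

```text
{'time': 0.0, 'qpos': array([ 1.21583811,  0.47776968,  0.02231145,  1.55643025, -0.01150848,
        1.10928646, -0.08308708]), 'dq': array([ 1.58757218e-03, -1.45760466e-03, -1.31050136e-03,  1.69122912e-04,
       -3.65497807e-04,  2.48539157e-04, -9.32834370e-05]), 'joint_torque': array([-1.13869944e-03, -5.82859612e+01,  1.53421283e+00, -2.72604614e+01,
       -5.43052645e-02,  1.70174113e-02,  2.19947906e-04]), 'tcp_pos': array([ 0.16484602, -0.65409672,  0.30171039]), 'tcp_rot': array([ 9.92388453e-01,  1.23143729e-01, -1.62842822e-04, -8.67964269e-04]), 'contact_force': array([ 0.72380793, -0.60451027, -0.31582616]), 'wrist_torque': array([-0.04259001, -0.04677039, -0.02352037]), 'grasp_force': 0.0, 'finger_gap': 0.08792752820117726} 0.08
top [[598.5, 0.0, 315.4], [0.0, 598.5, 242.9], [0.0, 0.0, 1.0]] [[-0.017, 0.994, -0.106, 0.331], [-1.0, -0.018, -0.007, -0.015], [-0.009, 0.106, 0.994, 1.867], [0.0, 0.0, 0.0, 1.0]]
pump [([0.697, 0.054, 0.034], 0.64)]
pin []
punch [([0.404, 0.331, 0.012], 0.61)]
dish [([0.558, 0.376, 0.003], 0.82)]
ring0 [([0.452, -0.35, 0.019], 0.58), ([0.
[... 682 characters left out ...]
0.018], 0.35)]
pin []
punch [([0.394, 0.336, 0.012], 0.77)]
dish [([0.558, 0.372, 0.002], 0.86)]
ring0 [([0.449, -0.342, 0.017], 0.8), ([0.452, 0.111, 0.092], 0.75), ([0.543, -0.408, 0.021], 0.48)]
collar [([0.546, -0.27, 0.015], 0.56)]
door [([0.451, 0.114, 0.092], 0.72), ([0.56, 0.375, 0.003], 0.62), ([0.688, 0.06, 0.049], 0.49)]
shaft_top [([0.693, 0.064, 0.052], 0.62)]
timer [([0.679, -0.234, 0.016], 0.69), ([0.69, 0.06, 0.049], 0.33)]
tape_roll [([0.497, 0.458, 0.016], 0.59), ([0.56, 0.374, 0.004], 0.16)]
marker [([0.689, 0.062, 0.05], 0.68), ([0.358, -0.241, 0.013], 0.66)]
forceps [([0.561, 0.373, 0.003], 0.57), ([0.334, 0.171, 0.007], 0.44), ([0.692, 0.064, 0.052], 0.16)]
usb_stick []
```

View pics/top0.png

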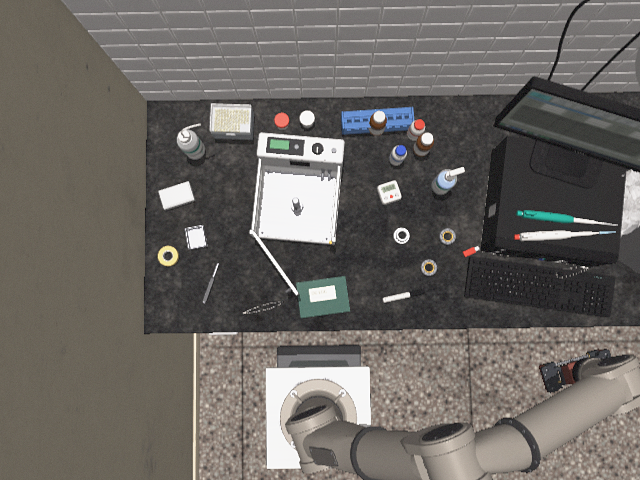

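View pics/side0.png

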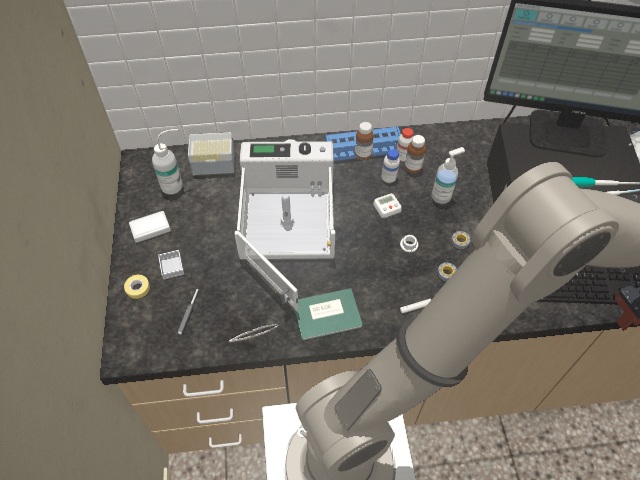

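The top view shows the pump's shaft near (296,205), two rings at (447,236) and (429,267), the collar at (401,235), the dish at (196,237), and the punch at (211,283). The door is open, running from (251,232) to (297,294). The side view agrees, with no third ring visible. I'll get the wrist camera geometry and plan the first move.

```bash
cat >> h.py <<'E'
def go(x,y,z,yaw=None,p0=None,q0=None,s=None):
    """TCP target -> shift (tool axes), rotvec; tool pointing down, tool x at yaw (deg). returns the new pose"""
    s=s or st(); p0=s['tcp_pos'] if p0 is None else p0; r0=R.from_quat(s['tcp_rot'] if q0 is None else q0)
    if yaw is None: rt=r0
    else: rt=R.from_euler('z',yaw,degrees=True)*R.from_euler('x',180,degrees=True)
    d=r0.inv().apply(np.array([x,y,z])-p0); rv=(r0.inv()*rt).as_rotvec()
    n=max(np.linalg.norm(d)/.0625,np.degrees(np.linalg.norm(rv))/10.7)
    print('[[%.4f,%.4f,%.4f],[%.4f,%.4f,%.4f]] n=%.1f'%(*d,*rv,n)); return np.array([x,y,z]),rt.as_quat()
def yawof(s): 
    v=R.from_quat(s['tcp_rot']).apply([1,0,0]); return np.degrees(np.arctan2(v[1],v[0]))
def ray(c,uv,z,k=None):
    k=k or optics.calibration(c); K=k['camera_matrix'];E=k['extrinsics']
    d=np.linalg.inv(K)@[uv[0],uv[1],1]; d=E[:3,:3]@(d*[1,-1,-1]); o=E[:3,3]
    return o+d*(z-o[2])/d[2]
def proj(c,P,k=None):
    k=k or optics.calibration(c); E=k['extrinsics']
    p=E[:3,:3].T@(np.asarray(P)-E[:3,3]); p=k['camera_matrix']@(p*[1,-1,-1]); return p[:2]/p[2]
E
python3 - <<'E'
from h import *
k=optics.calibration('wrist'); s=st(); r=R.from_quat(s['tcp_rot'])
print({a:b for a,b in k.items() if a not in('extrinsics',)})
print(r.inv().apply(k['extrinsics'][:3,3]-s['tcp_pos']).round(4)); print((r.inv().as_matrix()@k['extrinsics'][:3,:3]).round(3).tolist())
p,q=go(.45,-.37,.42,40); p,q=go(.60,0.06,.42,0,p,q)
p,q=go(.60,0.06,.42,180,*go(.45,-.37,.42,100)) 
E
```

```text
{'camera_matrix': array([[401.34820517,   0.        , 320.23195414],
       [  0.        , 401.34820517, 238.53950514],
       [  0.        ,   0.        ,   1.        ]])}
[ 0.0687 -0.     -0.082 ]
[[-0.001, 0.968, 0.252], [1.0, 0.001, 0.0], [-0.0, 0.252, -0.968]]
[[0.3460,-0.2063,-0.1174],[0.0000,0.0000,-0.4514]] n=6.7
[[0.3913,-0.2330,-0.0000],[0.0000,-0.0000,0.6981]] n=7.3
[[0.3460,-0.2063,-0.1174],[-0.0000,0.0000,-1.4986]] n=8.0
[[0.3974,0.2224,0.0000],[0.0000,0.0000,-1.3963]] n=7.5
```

Emit:
apply_moves([
  [[0.17,-0.1,-0.117],[0,0,0]],
  [[0.346,-0.206,-0.117],[0,0,-0.2]],
  [[0.346,-0.206,-0.117],[0,0,-0.451]],
  [[0.346,-0.206,-0.117],[0,0,-0.451]],
  [[0.346,-0.206,-0.117],[0,0,-0.451]],
  [[0.346,-0.206,-0.117],[0,0,-0.451]],
  [[0.346,-0.206,-0.117],[0,0,-0.451]],
  [[0.346,-0.206,-0.117],[0,0,-0.451]],
])

```text
time: 2.4
tcp_pos: [0.4535, -0.3666, 0.4209]
tcp_rot: [0.938, 0.345, 0.001, 0.0]
contact_force: [-0.3, -0.8, -0.3]
finger_gap: 0.0875
grasp_force: 0.0
```

Emit:
apply_moves([
  [[0.391,-0.233,0],[0,0,0.698]],
  [[0.391,-0.233,0],[0,0,0.698]],
  [[0.391,-0.233,0],[0,0,0.698]],
  [[0.391,-0.233,0],[0,0,0.698]],
  [[0.391,-0.233,0],[0,0,0.698]],
  [[0.391,-0.233,0],[0,0,0.698]],
  [[0.391,-0.233,0],[0,0,0.698]],
  [[0.391,-0.233,0],[0,0,0.698]],
  [[0.391,-0.233,0],[0,0,0.698]],
  [[0.391,-0.233,0],[0,0,0.698]],
])

```text
time: 3.65
tcp_pos: [0.6, 0.0572, 0.4192]
tcp_rot: [1.0, -0.001, -0.0, 0.001]
contact_force: [-0.3, 0.1, -0.3]
finger_gap: 0.0879
grasp_force: 0.0
```

```bash
python3 - <<'E'
from h import *
s=st(); print(s['time'],s['tcp_pos'],yawof(s),s['contact_force'],s['qpos'].round(2))
im=snap('wrist','w1.png')
k=optics.calibration('wrist')
for l in ['pin','shaft_top','pump','door']:
    print(l,[(np.round(d['position'],3).tolist(),round(d['p'],2)) for d in optics.boxes_of(l,'wrist')][:4])
E
```

```text
3.65 [0.60001833 0.05715307 0.41922233] -0.15798092447673207 [-0.27696634  0.07724433 -0.30188137] [ 0.12  0.3  -0.41  1.56  0.12  1.3  -1.88]
pin [([0.679, 0.062, 0.031], 0.72)]
shaft_top [([0.679, 0.06, 0.038], 0.56)]
pump [([0.675, 0.058, 0.03], 0.57)]
door [([0.493, 0.132, 0.093], 0.75)]
```

View pics/w1.png

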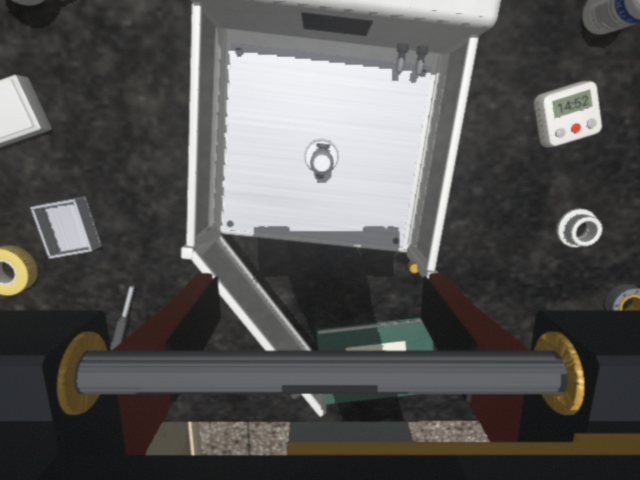

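The wrist view shows the shaft top at about (321,162), the pin along x beside it, and the plate's front edge tilted about 5°. I'll enlarge this area to fit the pump pose precisely.

```bash
python3 - <<'E'
from h import *
im=cv2.imread('pics/w1.png')
c=cv2.resize(im[125:195,285:360],None,fx=8,fy=8,interpolation=cv2.INTER_CUBIC)
cv2.imwrite('pics/c1.png',c)
k=optics.calibration('wrist')
# bright circle of shaft top
g=im[145:180,305:340]; hsv=cv2.cvtColor(g,cv2.COLOR_BGR2GRAY)
for n,uv,z in [('top',(321.5,162),.146),('fl',(186,253),.128),('fr',(433,274),.128),('pfl',(222,233),.033),('pfr',(410,251),.033),('pbl',(229,52),.033),('pbr',(437,73),.033),('cl_back',(197,3),.128),('cr_back',(476,38),.128)]:
    print(n,ray('wrist',uv,z,k).round(4))
m=optics.silhouettes('door','wrist')[:1]
if m: ys,xs=np.nonzero(m[0]['mask']); print('door',m[0]['p'],cv2.minAreaRect(np.c_[xs,ys].astype(np.float32)))
E
```

```text
top [0.645  0.0565 0.146 ]
fl [0.5573 0.1883 0.128 ]
fr [ 0.5348 -0.0531  0.128 ]
pfl [0.5539 0.176  0.033 ]
pfr [ 0.5305 -0.0513  0.033 ]
pbl [0.7545 0.1554 0.033 ]
pbr [ 0.7326 -0.07    0.033 ]
cl_back [0.7748 0.16   0.128 ]
cr_back [ 0.7473 -0.0754  0.128 ]
door 0.82 ((266.0347595214844, 325.02252197265625), (212.10089111328125, 43.17634582519531), 53.94758605957031)
```

View pics/c1.png

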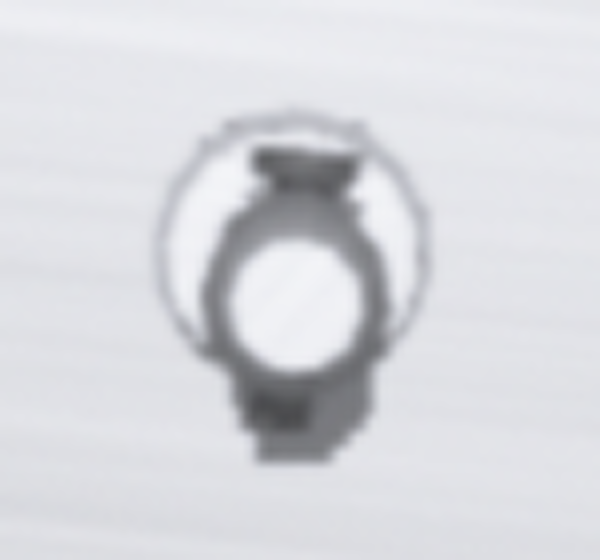

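The crop shows the shaft-top circle centred at (321.4,162.7) and the hub foot circle at (321,155). The edges give a pump yaw of about -5.7°. Next I'll look at the dish, the punch and the surrounding area from a position on the left.

```bash
python3 - <<'E'
from h import *
k=optics.calibration('wrist')
print(ray('wrist',(321.4,162.7),.146,k).round(4),ray('wrist',(321.1,154.9),.035,k).round(4))
go(.43,.34,.40,0)
E
```

```text
[0.6444 0.0571 0.146 ] [0.6456 0.057  0.035 ]
[[-0.1705,-0.2814,0.0197],[0.0004,-0.0002,-0.0019]] n=5.3
```

Emit:
apply_moves([
  [[-0.225,-0.28,0.02],[0,0,0]],
  [[-0.225,-0.28,0.02],[0,0,0]],
  [[-0.225,-0.28,0.02],[0,0,0]],
  [[-0.225,-0.28,0.02],[0,0,0]],
  [[-0.225,-0.28,0.02],[0,0,0]],
  [[-0.225,-0.28,0.02],[0,0,0]],
  [[-0.225,-0.28,0.02],[0,0,0]],
  [[-0.225,-0.28,0.02],[0,0,0]],
  [[-0.225,-0.28,0.02],[0,0,0]],
])

```text
time: 5.08
tcp_pos: [0.3764, 0.3382, 0.3996]
tcp_rot: [1.0, -0.002, 0.0, 0.0]
contact_force: [0.2, 0.4, 0.2]
finger_gap: 0.0877
grasp_force: 0.0
```

```bash
python3 - <<'E'
from h import *
s=st(); print(s['time'],s['tcp_pos'],yawof(s),s['qpos'].round(2))
im=snap('wrist','w2.png')
k=optics.calibration('wrist')
for l,z in [('dish',.024),('punch',.009),('forceps',.005)]:
    print(l,[(np.round(d['position'],3).tolist(),round(d['p'],2)) for d in optics.boxes_of(l,'wrist')][:3])
    for d in optics.silhouettes(l,'wrist')[:1]:
        ys,xs=np.nonzero(d['mask']); b=cv2.boxPoints(cv2.minAreaRect(np.c_[xs,ys].astype(np.float32)))
        print(d['p'],b.round(0).tolist(),[ray('wrist',u,z,k)[:2].round(4).tolist() for u in b])
E
```

```text
5.075 [0.37640991 0.33817931 0.39960107] -0.18947312552862025 [-0.28  0.17 -0.64  1.79  0.11  1.22 -2.53]
dish [([0.559, 0.374, 0.003], 0.95)]
0.72 [[254.0, 0.0], [309.0, -8.0], [319.0, 57.0], [264.0, 66.0]] [[0.5774, 0.4052], [0.5851, 0.349], [0.5237, 0.3389], [0.5154, 0.3972]]
punch [([0.4, 0.325, 0.014], 0.97)]
0.64 [[306.0, 212.0], [344.0, 105.0], [354.0, 109.0], [317.0, 216.0]] [[0.3548, 0.3548], [0.4765, 0.3115], [0.4725, 0.2993], [0.3501, 0.3419]]
forceps [([0.334, 0.174, 0.007], 0.58)]
0.68 [[409.0, 232.0], [490.0, 212.0], [494.0, 227.0], [413.0, 247.0]] [[0.3281, 0.2297], [0.3528, 0.1333], [0.3347, 0.1271], [0.3095, 0.2243]]
```

View pics/w2.png

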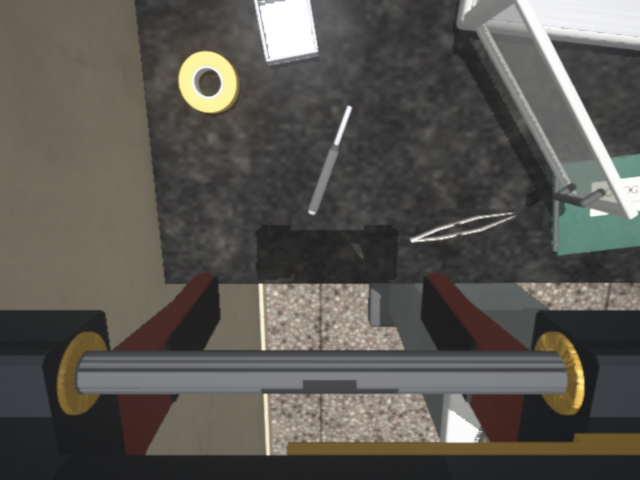

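The punch tail is at (312,213) and its nose tip at (349,107), giving a yaw of about -19°. The dish is at the top edge with its near edge at (268,63)–(318,53), turned about 8°. I'll move above the dish and look down before gripping.

```bash
python3 - <<'E'
from h import *
print(ray('wrist',(268,63),0),ray('wrist',(318,53),0))
go(.556,.374,.22,8.3)
E
```

```text
[ 5.20570241e-01  3.97189911e-01 -5.55111512e-17] [0.530736   0.34149917 0.        ]
[[0.1806,-0.0349,0.1797],[0.0000,-0.0000,-0.1457]] n=4.1
```

Emit:
apply_moves([
  [[0.182,-0.035,0.18],[0,0,-0.16]],
  [[0.182,-0.035,0.18],[0,0,-0.16]],
  [[0.182,-0.035,0.18],[0,0,-0.16]],
  [[0.182,-0.035,0.18],[0,0,-0.16]],
  [[0.182,-0.035,0.18],[0,0,-0.16]],
  [[0.182,-0.035,0.18],[0,0,-0.16]],
  [[0.182,-0.035,0.18],[0,0,-0.16]],
])

```text
time: 6.3
tcp_pos: [0.5563, 0.3755, 0.2219]
tcp_rot: [0.997, 0.081, 0.001, -0.001]
contact_force: [-0.1, 0.7, -1.0]
finger_gap: 0.0875
grasp_force: 0.0
```

```bash
cat >> h.py <<'E'
def rect(l,c,z):
    im=optics.camera(c);k=optics.calibration(c)
    for d in optics.silhouettes(l,c)[:1]:
        m=d['mask'].astype(np.uint8); n,lab,stt,_=cv2.connectedComponentsWithStats(m); i=1+np.argmax(stt[1:,4]); ys,xs=np.nonzero(lab==i)
        W=np.array([ray(c,u,z,k)[:2] for u in np.c_[xs,ys]]).astype(np.float32)
        r=cv2.minAreaRect(W*1000); print(l,round(d['p'],2),'rect mm',r, 'cols',xs.min(),xs.max(),'rows',ys.min(),ys.max())
        return r
E
python3 - <<'E'
from h import *
s=st(); print(s['time'],s['tcp_pos'],yawof(s))
rect('dish','wrist',.024); rect('dish','wrist',.0)
print([(np.round(d['position'],3).tolist(),round(d['p'],2)) for d in optics.boxes_of('dish','wrist')][:2])
E
```

```text
6.3 [0.55628734 0.37553102 0.22185328] 9.235785815688978
dish 0.92 rect mm ((558.7130737304688, 373.26336669921875), (68.37374877929688, 55.646854400634766), 9.998467445373535) cols 285 363 rows 183 276
dish 0.94 rect mm ((553.0343017578125, 372.2763977050781), (75.12372589111328, 61.150123596191406), 9.715426445007324) cols 284 363 rows 183 277
[([0.561, 0.37, 0.004], 0.97)]
```

```bash
python3 - <<'E'
from h import *
go(.558,.3735,.085,9.9)
E
```

```text
[[0.0007,0.0015,0.1360],[-0.0004,-0.0017,-0.0125]] n=2.2
```

Emit:
apply_moves([
  [[0.001,0.0015,0.05],[0,0,-0.012]],
  [[0.001,0.0015,0.1],[0,0,-0.012]],
  [[0.001,0.0015,0.136],[0,0,-0.012]],
  [[0.001,0.0015,0.136],[0,0,-0.012]],
  [[0.001,0.0015,0.136],[0,0,-0.012]],
])

```text
time: 7.18
tcp_pos: [0.5583, 0.3733, 0.0841]
tcp_rot: [0.996, 0.086, 0.0, -0.0]
contact_force: [0.3, 0.4, -0.5]
finger_gap: 0.0877
grasp_force: 0.0
```

Emit:
apply_moves([
  [[0,0,0],[0,0,0]],
  [[0,0,0],[0,0,0]],
  [[0,0,0],[0,0,0]],
  [[0,0,0],[0,0,0]],
  [[0,0,0],[0,0,0]],
  [[0,0,0],[0,0,0]],
], jaw=0.5)

```text
time: 7.92
tcp_pos: [0.5583, 0.3732, 0.0838]
tcp_rot: [0.996, 0.086, 0.0, 0.0]
contact_force: [-0.5, -0.9, 2.4]
finger_gap: 0.0558
grasp_force: 30.0
```

```bash
python3 - <<'E'
from h import *
p,q=go(.558,.373,.30)
c,s_=np.cos(np.radians(-5.7)),np.sin(np.radians(-5.7)); t=np.array([.645,.057])+.056*np.array([c,s_]); print(t)
p,q=go(t[0],t[1],.30,-5.7,p,q); p,q=go(t[0],t[1],.22,-5.7,p,q)
E
```

```text
[[-0.0003,0.0001,-0.2162],[0.0000,0.0000,0.0000]] n=3.5
[0.70072311 0.05143809]
[[0.0857,0.3412,0.0000],[0.0000,-0.0001,0.2712]] n=5.6
[[0.0000,-0.0000,0.0800],[0.0000,0.0000,0.0000]] n=1.3
```

Emit:
apply_moves([
  [[0,0,-0.05],[0,0,0]],
  [[0,0,-0.1],[0,0,0]],
  [[0,0,-0.16],[0,0,0]],
  [[0,0,-0.216],[0,0,0]],
  [[0,0,-0.216],[0,0,0]],
  [[0,0,-0.216],[0,0,0]],
])

```text
time: 8.68
tcp_pos: [0.558, 0.3727, 0.2987]
tcp_rot: [0.996, 0.086, -0.0, 0.001]
contact_force: [0.4, -1.3, -0.9]
finger_gap: 0.0558
grasp_force: 30.0
```

Emit:
apply_moves([
  [[0.0857,0.341,0],[0,0,0.271]],
  [[0.0857,0.341,0],[0,0,0.271]],
  [[0.0857,0.341,0],[0,0,0.271]],
  [[0.0857,0.341,0],[0,0,0.271]],
  [[0.0857,0.341,0],[0,0,0.271]],
  [[0.0857,0.341,0],[0,0,0.271]],
  [[0.0857,0.341,0],[0,0,0.271]],
  [[0.0857,0.341,0.04],[0,0,0.271]],
  [[0.0857,0.341,0.08],[0,0,0.271]],
  [[0.0857,0.341,0.08],[0,0,0.271]],
  [[0.0857,0.341,0.08],[0,0,0.271]],
])

```text
time: 10.05
tcp_pos: [0.7012, 0.053, 0.2203]
tcp_rot: [0.999, -0.049, 0.0, -0.0]
contact_force: [0.7, -0.0, 0.2]
finger_gap: 0.0559
grasp_force: 30.0
```

```bash
python3 - <<'E'
from h import *
s=st(); print(s['time'],s['tcp_pos'],yawof(s),s['finger_gap'],s['grasp_force'])
snap('wrist','w3.png')
k=optics.calibration('wrist')
print(proj('wrist',[.645,.057,.146],k),proj('wrist',[s['tcp_pos'][0],s['tcp_pos'][1],s['tcp_pos'][2]-.061],k))
go(.7007,.0514,.119,-5.7)
E
```

```text
10.05 [0.70115264 0.05296644 0.2202783 ] -5.620298472168215 0.05590919034100679 29.999832808971405
[323.78045954 417.64868671] [320.36267875 317.38174491]
[[-0.0010,0.0016,0.1022],[-0.0009,-0.0019,0.0011]] n=1.6
```

View pics/w3.png

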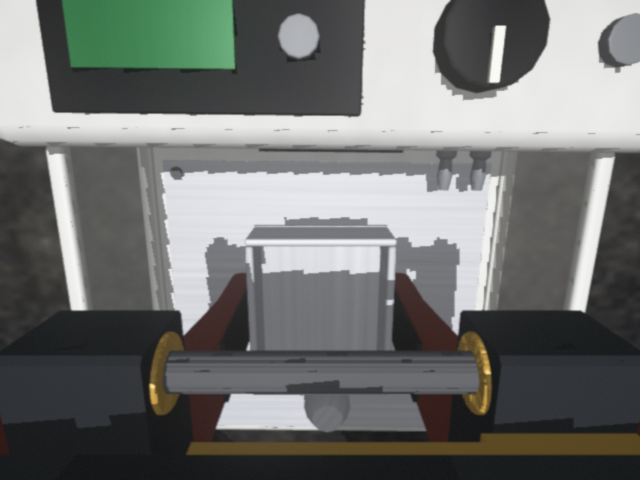

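The dish is held centred between the fingers, its far rim at (248–393,242). The shaft top shows at about (328,410) and the column edge at row ~145 is clear and level. I'll lower it now.

Emit:
apply_moves([
  [[0,0.001,0.04],[0,0,0]],
  [[0,0.001,0.08],[0,0,0]],
  [[0,0.001,0.1],[0,0,0]],
  [[0,0.001,0.103],[0,0,0]],
  [[0,0.001,0.103],[0,0,0]],
])

```text
time: 10.72
tcp_pos: [0.702, 0.0512, 0.1184]
tcp_rot: [0.999, -0.05, 0.001, -0.0]
contact_force: [0.3, -0.6, -0.6]
finger_gap: 0.0559
grasp_force: 30.0
```

Emit:
apply_moves([
  [[0,0,0],[0,0,0]],
  [[0,0,0],[0,0,0]],
  [[0,0,0],[0,0,0]],
  [[0,0,0],[0,0,0]],
], jaw=0.85)

```text
time: 11.22
tcp_pos: [0.701, 0.0508, 0.1169]
tcp_rot: [0.999, -0.05, 0.0, -0.0]
contact_force: [-0.5, -0.6, -0.4]
finger_gap: 0.0747
grasp_force: 0.0
```

Emit:
apply_moves([
  [[0,0,-0.05],[0,0,0]],
  [[0,0,-0.1],[0,0,0]],
  [[0,0,-0.15],[0,0,0]],
  [[0,0,-0.18],[0,0,0]],
  [[-0.06,0,-0.24],[0,0,0]],
  [[-0.12,0,-0.24],[0,0,0]],
  [[-0.12,0,-0.24],[0,0,0]],
  [[-0.12,0,-0.24],[0,0,0]],
], jaw=1)

```text
time: 12.22
tcp_pos: [0.5814, 0.0626, 0.3572]
tcp_rot: [0.999, -0.049, 0.001, 0.0]
contact_force: [0.5, 0.2, -0.2]
finger_gap: 0.088
grasp_force: 0.0
```

```bash
python3 - <<'E'
from h import *
s=st(); print(s['time'],s['tcp_pos'],yawof(s))
im=snap('wrist','w4.png'); k=optics.calibration('wrist')
r=rect('dish','wrist',.057)
for P in ([.645,.057,.146],[.645,.057,.035]): print(proj('wrist',P,k))
u=proj('wrist',[.645,.057,.09],k).astype(int); c=im[max(0,u[1]-60):u[1]+60,u[0]-80:u[0]+80]; print(max(0,u[1]-60),u[0]-80)
cv2.imwrite('pics/c4.png',cv2.resize(c,None,fx=5,fy=5,interpolation=cv2.INTER_CUBIC))
E
```

```text
12.225 [0.58140896 0.06259077 0.35723163] -5.67367044583497
dish 0.68 rect mm ((700.6585693359375, 50.90826416015625), (55.60984802246094, 66.35394287109375), 84.2017593383789) cols 288 351 rows 35 115
[318.73297344 142.52140096]
[319.09679803 140.29226593]
81 238
```

View pics/c4.png

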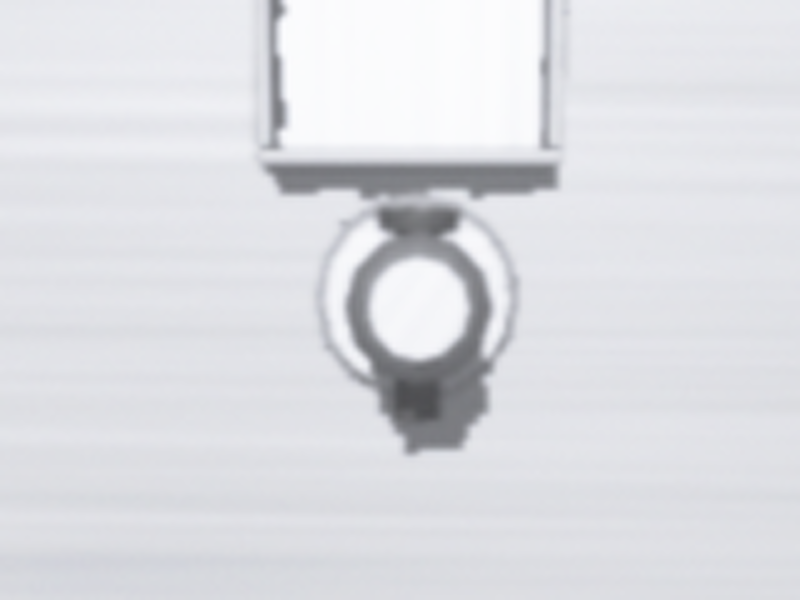

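The crop shows the dish squarely behind the hub, with the pin head over its near side. The shaft top is at about (321.2,141.8), so the shaft is at roughly (0.6455, 0.0555). Next is the punch.

```bash
python3 - <<'E'
from h import *
p,q=go(.3895,.336,.22,-19.3)
E
```

```text
[[-0.2196,-0.2531,0.1361],[-0.0001,0.0005,0.2366]] n=5.8
```

Emit:
apply_moves([
  [[-0.11,-0.127,0],[0,0,0.12]],
  [[-0.2196,-0.253,0.08],[0,0,0.2366]],
  [[-0.2196,-0.253,0.136],[0,0,0.2366]],
  [[-0.2196,-0.253,0.136],[0,0,0.2366]],
  [[-0.2196,-0.253,0.136],[0,0,0.2366]],
  [[-0.2196,-0.253,0.136],[0,0,0.2366]],
  [[-0.2196,-0.253,0.136],[0,0,0.2366]],
  [[-0.2196,-0.253,0.136],[0,0,0.2366]],
  [[-0.2196,-0.253,0.136],[0,0,0.2366]],
])

```text
time: 13.5
tcp_pos: [0.3899, 0.3352, 0.2209]
tcp_rot: [0.986, -0.169, 0.0, -0.0]
contact_force: [0.3, -0.8, 0.6]
finger_gap: 0.0878
grasp_force: 0.0
```

```bash
python3 - <<'E'
from h import *
s=st(); print(s['time'],s['tcp_pos'],yawof(s))
r=rect('punch','wrist',.010)
im=optics.camera('wrist'); k=optics.calibration('wrist')
m=optics.silhouettes('punch','wrist')[0]['mask']; ys,xs=np.nonzero(m)
W=np.array([ray('wrist',u,.008,k)[:2] for u in np.c_[xs,ys]])
c=W.mean(0);d=np.linalg.svd(W-c,full_matrices=False)[2][0]; d*=np.sign(d[0]); t=(W-c)@d
print(c,np.degrees(np.arctan2(d[1],d[0])),t.min(),t.max(), 'tail',c+d*t.min(),'tip',c+d*t.max())
n=np.array([-d[1],d[0]]); w=(W-c)@n
for a in np.linspace(t.min(),t.max(),9)[:-1]:
    q=(t>a)&(t<a+.014); print(round(a,3),w[q].min().round(4),w[q].max().round(4))
E
```

```text
13.5 [0.38986037 0.3352064  0.22085044] -19.464394296598023
punch 0.8 rect mm ((414.3932189941406, 326.7048034667969), (11.839473724365234, 128.49734497070312), 70.17986297607422) cols 312 328 rows 102 277
[0.40764419 0.32923931] -19.85588597477447 -0.058263239282150894 0.07115092095753682 tail [0.35284471 0.34902874] tip [0.47456518 0.30507251]
-0.058 -0.0066 0.0066
-0.042 -0.0063 0.0059
-0.026 -0.0063 0.0066
-0.01 -0.0068 0.0059
0.006 -0.0059 0.0059
0.023 -0.0043 0.0052
0.039 -0.0033 0.0031
0.055 -0.0025 0.0025
```

```bash
python3 - <<'E'
from h import *
go(.385,.3374,.083,-19.9)
E
```

```text
[[-0.0046,-0.0005,0.1380],[-0.0005,-0.0006,0.0089]] n=2.2
```

Emit:
apply_moves([
  [[-0.0046,-0.0005,0.05],[0,0,0.0089]],
  [[-0.0046,-0.0005,0.1],[0,0,0.0089]],
  [[-0.0046,-0.0005,0.136],[0,0,0.0089]],
  [[-0.0046,-0.0005,0.138],[0,0,0.0089]],
  [[-0.0046,-0.0005,0.138],[0,0,0.0089]],
])

```text
time: 14.32
tcp_pos: [0.3842, 0.3381, 0.0827]
tcp_rot: [0.985, -0.172, -0.0, 0.0]
contact_force: [-1.2, 0.1, 0.5]
finger_gap: 0.0881
grasp_force: 0.0
```

Emit:
apply_moves([
  [[0,0,0],[0,0,0]],
  [[0,0,0],[0,0,0]],
  [[0,0,0],[0,0,0]],
  [[0,0,0],[0,0,0]],
  [[0,0,0],[0,0,0]],
  [[0,0,0],[0,0,0]],
  [[0,0,0],[0,0,0]],
  [[0,0,0],[0,0,0]],
  [[0,0,0],[0,0,0]],
], jaw=0.05)

```text
time: 15.45
tcp_pos: [0.3839, 0.3382, 0.0826]
tcp_rot: [0.985, -0.171, -0.0, 0.0]
contact_force: [0.2, -0.1, -0.8]
finger_gap: 0.0114
grasp_force: 30.0
```

```bash
python3 - <<'E'
from h import *
s=st(); print(s['time'],s['tcp_pos'],yawof(s),s['finger_gap'],s['grasp_force'])
p,q=go(*s['tcp_pos'][:2],.30)
pump=np.array([.6455,.0555]); a=np.radians(-5.8); ex=np.array([np.cos(a),np.sin(a)])
# punch local grasp -42 => tip = tcp + .092
t=pump+ex*(-.030-.092); print(t)
p,q=go(t[0],t[1],.30,-5.8,p,q); p,q=go(t[0],t[1],.165,-5.8,p,q)
E
```

```text
15.45 [0.38387409 0.33819518 0.08261615] -19.74896766840403 0.011409204178473646 29.999171197414398
[[-0.0000,0.0000,-0.2174],[0.0000,0.0000,0.0000]] n=3.5
[0.52412455 0.06782887]
[[0.2234,0.2071,0.0000],[0.0001,0.0000,-0.2435]] n=4.9
[[0.0000,-0.0000,0.1350],[0.0000,0.0000,0.0000]] n=2.2
```

Emit:
apply_moves([
  [[0,0,-0.05],[0,0,0]],
  [[0,0,-0.11],[0,0,0]],
  [[0,0,-0.17],[0,0,0]],
  [[0,0,-0.217],[0,0,0]],
  [[0,0,-0.217],[0,0,0]],
  [[0,0,-0.217],[0,0,0]],
])

```text
time: 16.2
tcp_pos: [0.3835, 0.3377, 0.2987]
tcp_rot: [0.985, -0.172, -0.0, 0.001]
contact_force: [0.2, 0.3, -1.5]
finger_gap: 0.0118
grasp_force: 30.0
```

Emit:
apply_moves([
  [[0.2234,0.207,0],[0,0,-0.2435]],
  [[0.2234,0.207,0],[0,0,-0.2435]],
  [[0.2234,0.207,0],[0,0,-0.2435]],
  [[0.2234,0.207,0],[0,0,-0.2435]],
  [[0.2234,0.207,0],[0,0,-0.2435]],
  [[0.2234,0.207,0],[0,0,-0.2435]],
  [[0.2234,0.207,0.04],[0,0,-0.2435]],
  [[0.2234,0.207,0.08],[0,0,-0.2435]],
  [[0.2234,0.207,0.12],[0,0,-0.2435]],
  [[0.2234,0.207,0.12],[0,0,-0.2435]],
  [[0.2234,0.207,0.12],[0,0,-0.2435]],
])

```text
time: 17.58
tcp_pos: [0.5242, 0.0686, 0.18]
tcp_rot: [0.999, -0.05, -0.0, -0.0]
contact_force: [0.3, -0.2, -0.7]
finger_gap: 0.0119
grasp_force: 30.0
```

```bash
python3 - <<'E'
from h import *
s=st(); print(s['time'],s['tcp_pos'],yawof(s),s['finger_gap'],s['grasp_force'])
im=snap('wrist','w5.png'); k=optics.calibration('wrist')
print(proj('wrist',[.6455,.0555,.146],k), proj('wrist',[.6455,.0555,.088],k))
cv2.imwrite('pics/c5.png',cv2.resize(im[120:320,220:420],None,fx=3,fy=3,interpolation=cv2.INTER_CUBIC))
E
```

```text
17.575 [0.52421552 0.0685532  0.18004873] -5.75699755681599 0.011887132939534282 29.99896913766861
[323.45629017 -85.27313405] [322.35409409  -6.09198346]
```

View pics/c5.png

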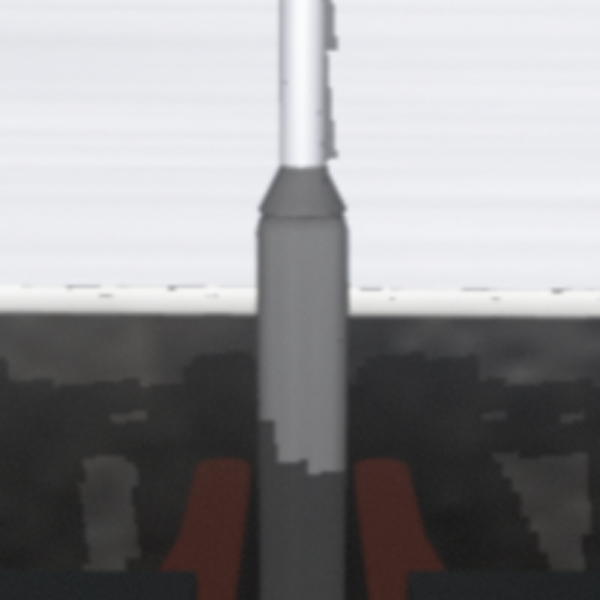

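The punch sits straight along the tool axis, with its nose at column ~321. The pin and shaft are just out of view above, so I'll lower to bore height, advance to just short of the pin, and look again.

Emit:
apply_moves([
  [[0,0.0003,0.008],[0,0,0]],
  [[0,0.0003,0.0154],[0,0,0]],
  [[0.004,0.0003,0.0154],[0,0,0]],
  [[0.008,0.0003,0.0154],[0,0,0]],
  [[0.008,0.0003,0.0154],[0,0,0]],
])

```text
time: 18.25
tcp_pos: [0.5328, 0.0668, 0.1644]
tcp_rot: [0.999, -0.051, 0.0, -0.0]
contact_force: [-0.3, 1.0, -0.9]
finger_gap: 0.0115
grasp_force: 30.0
```

```bash
python3 - <<'E'
from h import *
s=st(); print(s['time'],s['tcp_pos'],yawof(s),s['finger_gap'],s['contact_force'])
im=snap('wrist','w6.png'); k=optics.calibration('wrist')
print(proj('wrist',[.6455,.0555,.146],k), proj('wrist',[.6455,.0555,.088],k))
cv2.imwrite('pics/c6.png',cv2.resize(im[0:130,250:400],None,fx=4,fy=4,interpolation=cv2.INTER_CUBIC))
E
```

```text
18.25 [0.53275115 0.06677432 0.16440888] -5.81337623897132 0.011477003022720261 [-0.3425071   0.98414882 -0.86617886]
[319.36871432 -81.29229187] [319.72367744   3.92094396]
```

View pics/c6.png

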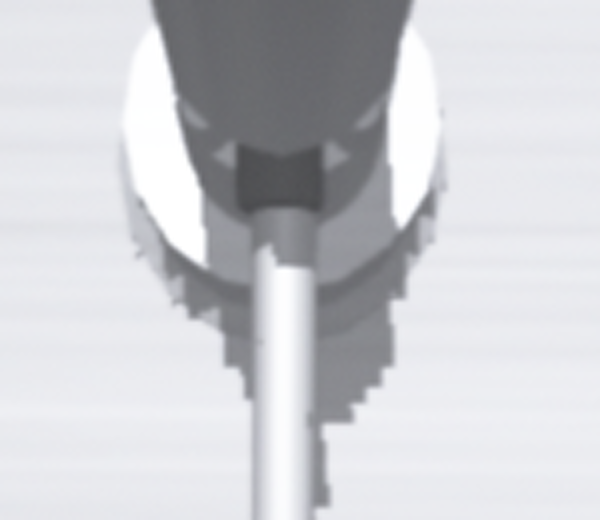

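The nose meets the pin end almost centred: pin cols 236–322 and nose 254–314 in the crop, about 0.4 mm off. I'll correct that and push in stages.

Emit:
apply_moves([
  [[0.001,-0.0004,0],[0,0,0]],
  [[0.003,-0.0004,0],[0,0,0]],
  [[0.005,-0.0004,0],[0,0,0]],
  [[0.007,-0.0004,0],[0,0,0]],
  [[0.009,-0.0004,0],[0,0,0]],
  [[0.01,-0.0004,0],[0,0,0]],
])

```text
time: 19.05
tcp_pos: [0.5423, 0.0662, 0.1643]
tcp_rot: [0.999, -0.051, 0.0, -0.0]
contact_force: [-2.0, 1.1, -0.3]
finger_gap: 0.0119
grasp_force: 30.0
```

```bash
python3 - <<'E'
from h import *
s=st(); print(s['time'],s['tcp_pos'],yawof(s),s['finger_gap'],s['contact_force'],s['wrist_torque'])
im=snap('wrist','w7.png'); cv2.imwrite('pics/c7.png',cv2.resize(im[0:130,250:400],None,fx=4,fy=4,interpolation=cv2.INTER_CUBIC))
E
```

```text
19.05 [0.54233812 0.06621363 0.16429576] -5.798385179287305 0.011941422643481917 [-2.02691972  1.09165243 -0.34746821] [ 0.12060982  0.40978671 -0.01442669]
```

View pics/c7.png

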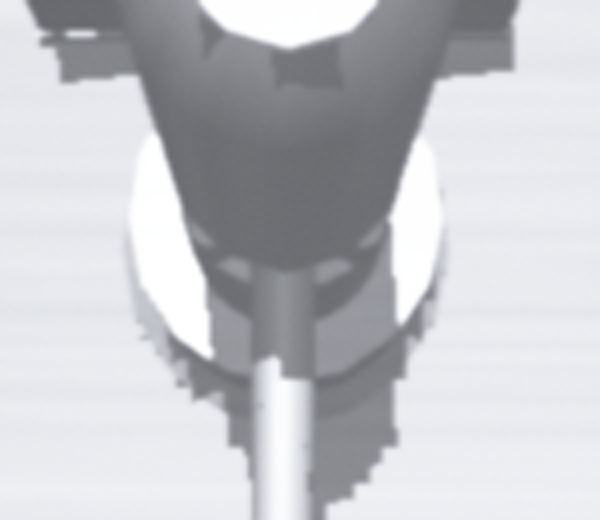

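The pin has gone in flush with the shaft and the nose (centre 285) is centred on the bore. Continuing.

Emit:
apply_moves([
  [[0.002,0,0],[0,0,0]],
  [[0.004,0,0],[0,0,0]],
  [[0.006,0,0],[0,0,0]],
  [[0.008,0,0],[0,0,0]],
  [[0.01,0,0],[0,0,0]],
  [[0.012,0,0],[0,0,0]],
])

```text
time: 19.85
tcp_pos: [0.5543, 0.065, 0.1643]
tcp_rot: [0.999, -0.051, 0.0, -0.0]
contact_force: [-0.6, -0.1, -0.5]
finger_gap: 0.0116
grasp_force: 30.0
```

Emit:
apply_moves([
  [[0.002,0,0],[0,0,0]],
  [[0.004,0,0],[0,0,0]],
  [[0.006,0,0],[0,0,0]],
  [[0.008,0,0],[0,0,0]],
  [[0.01,0,0],[0,0,0]],
  [[0.011,0,0],[0,0,0]],
  [[0.011,0,0],[0,0,0]],
  [[0.011,0,0],[0,0,0]],
])

```text
time: 20.85
tcp_pos: [0.5652, 0.0638, 0.1644]
tcp_rot: [0.999, -0.051, 0.0, -0.0]
contact_force: [0.5, 0.8, 0.0]
finger_gap: 0.0118
grasp_force: 30.0
```

```bash
python3 - <<'E'
from h import *
s=st(); print(s['time'],s['tcp_pos'],yawof(s),s['finger_gap'],s['contact_force'],s['wrist_torque'])
im=snap('wrist','w8.png'); snap('top','t8.png')
for c in ['top','wrist']: print(c,[(np.round(d['position'],3).tolist(),round(d['p'],2)) for d in optics.boxes_of('pin',c)][:3])
E
```

```text
20.85 [0.56519181 0.06383884 0.16435413] -5.801131679911206 0.011754517682279598 [0.50227576 0.84596056 0.0254556 ] [-0.0363544  -0.14518081  0.01666435]
top []
wrist [([0.682, 0.055, 0.044], 0.83)]
```

```bash
python3 - <<'E'
import cv2
im=cv2.imread('pics/w8.png'); cv2.imwrite('pics/c8.png',cv2.resize(im[0:240,220:420],None,fx=2.5,fy=2.5,interpolation=cv2.INTER_CUBIC))
E
```

```text
(no output)
```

View pics/c8.png

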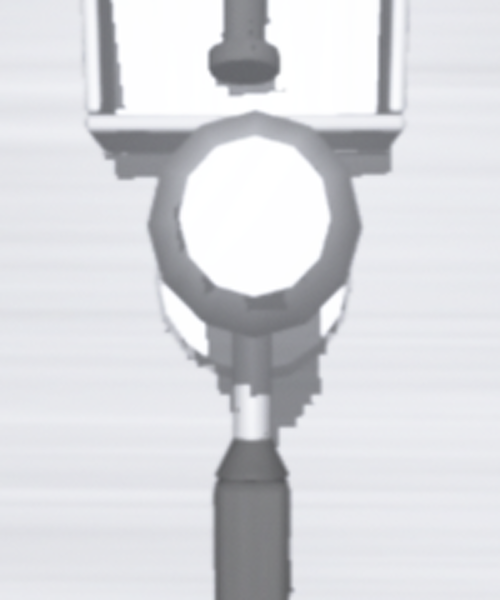

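The pin is lying inside the dish with its head at (243,62), and the nose is through the bore. I'll retract, return the punch to its old spot, then fetch the dish.

Emit:
apply_moves([
  [[-0.015,0,0],[0,0,0]],
  [[-0.03,0,0],[0,0,0]],
  [[-0.045,0,0],[0,0,0]],
  [[-0.045,0,-0.04],[0,0,0]],
  [[-0.045,0,-0.09],[0,0,0]],
  [[-0.045,0,-0.135],[0,0,0]],
  [[-0.045,0,-0.135],[0,0,0]],
  [[-0.045,0,-0.135],[0,0,0]],
])

```text
time: 22.05
tcp_pos: [0.5191, 0.0684, 0.2984]
tcp_rot: [0.999, -0.05, -0.001, 0.0]
contact_force: [-0.5, -0.7, -0.9]
finger_gap: 0.0118
grasp_force: 30.0
```

```bash
python3 - <<'E'
from h import *
s=st(); print(s['time'],s['tcp_pos'],yawof(s),s['finger_gap'],s['contact_force'])
p,q=go(.384,.338,.30,-19.8); p,q=go(.384,.338,.0835,-19.8,p,q)
E
```

```text
22.05 [0.51907305 0.06835078 0.29841398] -5.786669850291282 0.01176580868452646 [-0.4880092  -0.65168375 -0.88824743]
[[-0.1616,-0.2547,-0.0015],[0.0007,0.0012,0.2446]] n=4.8
[[-0.0000,-0.0000,0.2165],[0.0000,0.0000,0.0000]] n=3.5
```

Emit:
apply_moves([
  [[-0.1616,-0.2547,0],[0,0,0.2446]],
  [[-0.1616,-0.2547,0],[0,0,0.2446]],
  [[-0.1616,-0.2547,0],[0,0,0.2446]],
  [[-0.1616,-0.2547,0],[0,0,0.2446]],
  [[-0.1616,-0.2547,0],[0,0,0.2446]],
  [[-0.1616,-0.2547,0.05],[0,0,0.2446]],
  [[-0.1616,-0.2547,0.1],[0,0,0.2446]],
  [[-0.1616,-0.2547,0.15],[0,0,0.2446]],
  [[-0.1616,-0.2547,0.19],[0,0,0.2446]],
  [[-0.1616,-0.2547,0.208],[0,0,0.2446]],
  [[-0.1616,-0.2547,0.2145],[0,0,0.2446]],
  [[-0.1616,-0.2547,0.2145],[0,0,0.2446]],
])

```text
time: 23.55
tcp_pos: [0.3844, 0.3375, 0.084]
tcp_rot: [0.985, -0.172, -0.001, 0.001]
contact_force: [0.6, 0.1, 0.2]
finger_gap: 0.0116
grasp_force: 30.0
```

Emit:
apply_moves([
  [[0,0,0],[0,0,0]],
  [[0,0,0.0005],[0,0,0]],
])

```text
time: 23.8
tcp_pos: [0.3853, 0.3382, 0.0846]
tcp_rot: [0.985, -0.172, 0.0, -0.0]
contact_force: [-0.3, -0.5, -0.4]
finger_gap: 0.0114
grasp_force: 30.0
```

Emit:
apply_moves([
  [[0,0,0.001],[0,0,0]],
  [[0,0,0.001],[0,0,0]],
])

```text
time: 24.05
tcp_pos: [0.3852, 0.3381, 0.0833]
tcp_rot: [0.985, -0.172, 0.0, -0.0]
contact_force: [-0.2, 0.1, -0.4]
finger_gap: 0.0118
grasp_force: 30.0
```

Emit:
apply_moves([
  [[0,0,0],[0,0,0]],
  [[0,0,0],[0,0,0]],
  [[0,0,0],[0,0,0]],
  [[0,0,-0.05],[0,0,0]],
  [[0,0,-0.11],[0,0,0]],
  [[0,0,-0.17],[0,0,0]],
  [[0,0,-0.216],[0,0,0]],
  [[0,0,-0.216],[0,0,0]],
  [[0,0,-0.216],[0,0,0]],
], jaw=1)

```text
time: 25.18
tcp_pos: [0.3849, 0.3377, 0.2986]
tcp_rot: [0.985, -0.172, -0.0, 0.0]
contact_force: [-0.0, 0.6, -0.7]
finger_gap: 0.088
grasp_force: 0.0
```

```bash
python3 - <<'E'
from h import *
s=st(); print(s['time'],s['tcp_pos'],yawof(s),s['finger_gap'],s['contact_force'])
rect('punch','wrist',.009)
p,q=go(.630,.0585,.30,-5.8); 
E
```

```text
25.175 [0.38487425 0.33772803 0.29862609] -19.815125527201698 0.08799499803980196 [-0.046319    0.60120248 -0.68478683]
punch 0.65 rect mm ((414.47747802734375, 326.1654968261719), (11.44119644165039, 129.03253173828125), 69.9028549194336) cols 314 326 rows 101 243
[[0.3254,0.1793,-0.0023],[0.0025,0.0016,-0.2446]] n=5.9
```

Punch is down in its old place. Now over the dish.

Emit:
apply_moves([
  [[0.3254,0.1793,0],[0,0,-0.2446]],
  [[0.3254,0.1793,0],[0,0,-0.2446]],
  [[0.3254,0.1793,0],[0,0,-0.2446]],
  [[0.3254,0.1793,0],[0,0,-0.2446]],
  [[0.3254,0.1793,0],[0,0,-0.2446]],
  [[0.3254,0.1793,0],[0,0,-0.2446]],
  [[0.3254,0.1793,0],[0,0,-0.2446]],
  [[0.3254,0.1793,0],[0,0,-0.2446]],
  [[0.3254,0.1793,0],[0,0,-0.2446]],
])

```text
time: 26.4
tcp_pos: [0.6295, 0.0611, 0.2985]
tcp_rot: [0.999, -0.049, -0.001, -0.0]
contact_force: [0.3, 0.6, 0.1]
finger_gap: 0.0876
grasp_force: 0.0
```

```bash
python3 - <<'E'
from h import *
s=st(); print(s['time'],s['tcp_pos'],yawof(s))
rect('dish','wrist',.057)
print([(np.round(d['position'],3).tolist(),round(d['p'],2)) for d in optics.boxes_of('pin','wrist')][:3])
p,q=go(.7007,.0512,.30,-5.8); p,q=go(.7007,.0512,.117,-5.8,p,q)
E
```

```text
26.4 [0.62952725 0.06112566 0.29852384] -5.64012001843766
dish 0.81 rect mm ((701.0789184570312, 51.23292541503906), (55.88310623168945, 64.53656005859375), 84.30711364746094) cols 288 360 rows 85 171
[([0.695, 0.051, 0.042], 0.7)]
[[0.0713,0.0024,-0.0007],[-0.0003,0.0002,0.0023]] n=1.1
[[0.0000,-0.0000,0.1830],[0.0000,0.0000,0.0000]] n=2.9
```

Emit:
apply_moves([
  [[0.04,0.002,0],[0,0,0.002]],
  [[0.0715,0.002,0],[0,0,0.002]],
  [[0.0715,0.002,0],[0,0,0.002]],
  [[0.0715,0.002,0.05],[0,0,0.002]],
  [[0.0715,0.002,0.1],[0,0,0.002]],
  [[0.0715,0.002,0.15],[0,0,0.002]],
  [[0.0715,0.002,0.175],[0,0,0.002]],
  [[0.0715,0.002,0.181],[0,0,0.002]],
  [[0.0715,0.002,0.181],[0,0,0.002]],
])

```text
time: 27.68
tcp_pos: [0.7015, 0.0504, 0.1192]
tcp_rot: [0.999, -0.051, 0.0, -0.0]
contact_force: [0.3, -0.1, 1.6]
finger_gap: 0.0878
grasp_force: 0.0
```

Emit:
apply_moves([
  [[0,0,0],[0,0,0]],
  [[0,0,0],[0,0,0]],
  [[0,0,0],[0,0,0]],
  [[0,0,0],[0,0,0]],
  [[0,0,0],[0,0,0]],
  [[0,0,0],[0,0,0]],
], jaw=0.5)

```text
time: 28.42
tcp_pos: [0.7017, 0.05, 0.1187]
tcp_rot: [0.999, -0.052, 0.0, -0.0]
contact_force: [-1.1, 0.0, 4.4]
finger_gap: 0.0558
grasp_force: 30.0
```

Emit:
apply_moves([
  [[0,0,-0.03],[0,0,0]],
  [[0,0,-0.07],[0,0,0]],
  [[0,0,-0.11],[0,0,0]],
  [[0,0,-0.15],[0,0,0]],
  [[0,0,-0.183],[0,0,0]],
  [[0,0,-0.183],[0,0,0]],
  [[0,0,-0.183],[0,0,0]],
])

```text
time: 29.3
tcp_pos: [0.7008, 0.0498, 0.2995]
tcp_rot: [0.999, -0.052, -0.001, 0.0]
contact_force: [0.1, -0.4, -1.0]
finger_gap: 0.0559
grasp_force: 30.0
```

```bash
python3 - <<'E'
from h import *
s=st(); print(s['time'],s['tcp_pos'],yawof(s))
p,q=go(.558,.3735,.30,9.9); p,q=go(.558,.3735,.085,9.9,p,q)
E
```

```text
29.3 [0.70076858 0.04977339 0.29950715] -5.912745350281649
[[-0.1754,-0.3073,-0.0003],[0.0004,0.0024,-0.2760]] n=5.7
[[0.0000,-0.0000,0.2150],[0.0000,0.0000,0.0000]] n=3.4
```

Emit:
apply_moves([
  [[-0.1754,-0.3073,0],[0,0,-0.276]],
  [[-0.1754,-0.3073,0],[0,0,-0.276]],
  [[-0.1754,-0.3073,0],[0,0,-0.276]],
  [[-0.1754,-0.3073,0],[0,0,-0.276]],
  [[-0.1754,-0.3073,0],[0,0,-0.276]],
  [[-0.1754,-0.3073,0],[0,0,-0.276]],
  [[-0.1754,-0.3073,0.05],[0,0,-0.276]],
  [[-0.1754,-0.3073,0.1],[0,0,-0.276]],
  [[-0.1754,-0.3073,0.15],[0,0,-0.276]],
  [[-0.1754,-0.3073,0.19],[0,0,-0.276]],
  [[-0.1754,-0.3073,0.208],[0,0,-0.276]],
  [[-0.1754,-0.3073,0.2125],[0,0,-0.276]],
])

```text
time: 30.8
tcp_pos: [0.558, 0.3732, 0.0872]
tcp_rot: [0.996, 0.086, -0.001, 0.001]
contact_force: [0.1, 0.2, -1.4]
finger_gap: 0.0556
grasp_force: 30.0
```

Emit:
apply_moves([
  [[0,0,0],[0,0,0]],
  [[0,0,0.001],[0,0,0]],
  [[0,0,0.002],[0,0,0]],
])

```text
time: 31.18
tcp_pos: [0.5592, 0.374, 0.088]
tcp_rot: [0.996, 0.086, 0.001, -0.001]
contact_force: [0.3, 0.2, -1.0]
finger_gap: 0.0557
grasp_force: 30.0
```

Emit:
apply_moves([
  [[0,0,0],[0,0,0]],
  [[0,0,0],[0,0,0]],
  [[0,0,0],[0,0,0]],
  [[0,0,-0.04],[0,0,0]],
  [[0,0,-0.09],[0,0,0]],
  [[0,0,-0.15],[0,0,0]],
  [[0,0,-0.215],[0,0,0]],
  [[0,0,-0.215],[0,0,0]],
  [[0,0,-0.215],[0,0,0]],
], jaw=0.95)

```text
time: 32.3
tcp_pos: [0.5585, 0.3735, 0.3016]
tcp_rot: [0.996, 0.086, 0.0, 0.0]
contact_force: [-0.4, -0.6, -1.0]
finger_gap: 0.0835
grasp_force: 0.0
```

```bash
python3 - <<'E'
from h import *
s=st(); print(s['time'],s['tcp_pos'],yawof(s),s['finger_gap'])
rect('dish','wrist',.024)
print('pin',[(np.round(d['position'],3).tolist(),round(d['p'],2)) for d in optics.boxes_of('pin','wrist')][:3])
im=snap('top','t9.png')
for l in ['ring0','collar','dish','punch']: print(l,[(np.round(d['position'],3).tolist(),round(d['p'],2)) for d in optics.boxes_of(l,'top')][:5])
# path via over pump to right side
p,q=go(.60,.05,.35,0); p,q=go(.50,-.30,.35,0,p,q)
E
```

```text
32.3 [0.55848273 0.37350206 0.30160264] 9.899568460101772 0.08351366502684744
dish 0.91 rect mm ((558.891845703125, 373.1011962890625), (66.52301788330078, 55.00865173339844), 9.060218811035156) cols 290 351 rows 174 246
pin [([0.552, 0.394, 0.01], 0.88)]
ring0 [([0.551, -0.413, 0.024], 0.52), ([0.453, -0.351, 0.02], 0.45)]
collar [([0.548, -0.264, 0.009], 0.71), ([0.696, 0.055, 0.029], 0.26)]
dish [([0.56, 0.357, 0.003], 0.44), ([0.699, 0.052, 0.03], 0.16)]
punch []
[[-0.0149,0.3259,-0.0489],[0.0007,0.0012,0.1729]] n=5.3
[[-0.1000,0.3500,0.0000],[0.0000,0.0000,0.0000]] n=5.8
```

The dish, with the pin in it, is back on the worktop. Now to the rings.

Emit:
apply_moves([
  [[-0.015,0.326,-0.049],[0,0,0.173]],
  [[-0.015,0.326,-0.049],[0,0,0.173]],
  [[-0.015,0.326,-0.049],[0,0,0.173]],
  [[-0.015,0.326,-0.049],[0,0,0.173]],
  [[-0.015,0.326,-0.049],[0,0,0.173]],
  [[-0.015,0.326,-0.049],[0,0,0.173]],
  [[-0.015,0.326,-0.049],[0,0,0.173]],
], jaw=1)

```text
time: 33.58
tcp_pos: [0.6001, 0.049, 0.3508]
tcp_rot: [1.0, -0.001, 0.0, -0.0]
contact_force: [0.1, 1.0, 0.3]
finger_gap: 0.0875
grasp_force: 0.0
```

Emit:
apply_moves([
  [[-0.155,0.4,0],[0,0,0]],
  [[-0.155,0.4,0],[0,0,0]],
  [[-0.155,0.4,0],[0,0,0]],
  [[-0.155,0.4,0],[0,0,0]],
  [[-0.155,0.4,0],[0,0,0]],
  [[-0.155,0.4,0.04],[0,0,0]],
  [[-0.155,0.4,0.08],[0,0,0]],
  [[-0.155,0.4,0.13],[0,0,0]],
  [[-0.155,0.4,0.13],[0,0,0]],
  [[-0.155,0.4,0.13],[0,0,0]],
  [[-0.155,0.4,0.13],[0,0,0]],
])

```text
time: 34.95
tcp_pos: [0.4471, -0.3492, 0.2232]
tcp_rot: [1.0, 0.001, 0.002, 0.001]
contact_force: [0.3, 0.8, 0.3]
finger_gap: 0.088
grasp_force: 0.0
```

```bash
python3 - <<'E'
from h import *
s=st(); print(s['time'],s['tcp_pos'],yawof(s),s['finger_gap'])
r=rect('ring0','wrist',.018)
print([(np.round(d['position'],3).tolist(),round(d['p'],2)) for d in optics.boxes_of('ring0','wrist')][:5])
cv2.imwrite('pics/w10.png',optics.camera('wrist'))
go(r[0][0]/1000,r[0][1]/1000,.089,-5.8)
E
```

```text
34.95 [ 0.44714405 -0.34919968  0.22322931] 0.14223856392610942 0.0879815966696473
ring0 0.65 rect mm ((544.810302734375, -410.1996154785156), (48.05576705932617, 50.27085494995117), 44.02385711669922) cols 373 447 rows 50 127
[([0.546, -0.412, 0.017], 0.91), ([0.451, -0.349, 0.017], 0.78)]
[[0.0988,0.0603,0.1334],[0.0009,-0.0022,0.1018]] n=2.8
```

View pics/w10.png

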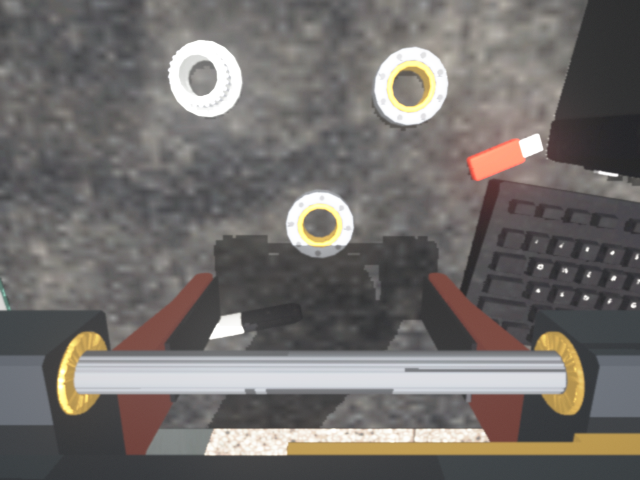

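Two rings at (320,224) and (411,87), the collar at (205,78), and nothing in the fingers' way. The marker at (255,320) is clear.

```bash
python3 - <<'E'
from h import *
for u in [(320,224),(411,87)]: print(ray('wrist',u,.018))
c=ray('wrist',(320,224),.018)
print(ray('wrist',(205,78),.022))
p,q=go(c[0],c[1],.089,-5.8); p,q=go(c[0],c[1],.35,-5.8,p,q); p,q=go(.6455,.0557,.35,-5.8,p,q); go(.6455,.0557,.25,-5.8,p,q)
E
```

```text
[ 0.45122588 -0.34981693  0.018     ]
[ 0.54529498 -0.41096413  0.018     ]
[ 0.55047241 -0.27418501  0.022     ]
[[0.0053,-0.0002,0.1332],[0.0009,-0.0022,0.1018]] n=2.1
[[0.0000,0.0000,-0.2610],[0.0000,0.0000,0.0000]] n=4.2
[[0.1523,-0.4231,-0.0000],[0.0000,0.0000,0.0000]] n=7.2
[[0.0000,-0.0000,0.1000],[0.0000,0.0000,0.0000]] n=1.6
```

Emit:
apply_moves([
  [[0.005,0,0.05],[0,0,0.102]],
  [[0.005,0,0.1],[0,0,0.102]],
  [[0.005,0,0.13],[0,0,0.102]],
  [[0.005,0,0.1345],[0,0,0.102]],
  [[0.005,0,0.1345],[0,0,0.102]],
])

```text
time: 35.78
tcp_pos: [0.4504, -0.3504, 0.0872]
tcp_rot: [0.999, -0.051, 0.001, 0.0]
contact_force: [-1.4, -0.1, 0.4]
finger_gap: 0.0883
grasp_force: 0.0
```

Emit:
apply_moves([
  [[0,0,0],[0,0,0]],
  [[0,0,0],[0,0,0]],
  [[0,0,0],[0,0,0]],
  [[0,0,0],[0,0,0]],
  [[0,0,0],[0,0,0]],
  [[0,0,0],[0,0,0]],
], jaw=0.4)

```text
time: 36.52
tcp_pos: [0.4499, -0.35, 0.0865]
tcp_rot: [0.999, -0.051, 0.0, -0.0]
contact_force: [-0.7, 0.9, 4.7]
finger_gap: 0.0493
grasp_force: 30.0
```

Emit:
apply_moves([
  [[0,0,-0.06],[0,0,0]],
  [[0,0,-0.12],[0,0,0]],
  [[0,0,-0.18],[0,0,0]],
  [[0,0,-0.24],[0,0,0]],
  [[0,0,-0.262],[0,0,0]],
  [[0,0,-0.262],[0,0,0]],
  [[0,0,-0.262],[0,0,0]],
])

```text
time: 37.4
tcp_pos: [0.4493, -0.3495, 0.3464]
tcp_rot: [0.999, -0.051, -0.001, -0.001]
contact_force: [0.5, 0.3, -0.7]
finger_gap: 0.0499
grasp_force: 30.0
```

```bash
python3 - <<'E'
from h import *
s=st(); print(s['time'],s['tcp_pos'],yawof(s),s['finger_gap'])
p,q=go(.6455,.0557,.30,-5.8)
E
```

```text
37.4 [ 0.44926386 -0.34950267  0.34644363] -5.8500026762633714 0.04986254913457782
[[0.1540,-0.4230,0.0465],[-0.0012,0.0025,-0.0009]] n=7.2
```

Emit:
apply_moves([
  [[0.154,-0.423,0],[0,0,0]],
  [[0.154,-0.423,0],[0,0,0]],
  [[0.154,-0.423,0],[0,0,0]],
  [[0.154,-0.423,0],[0,0,0]],
  [[0.154,-0.423,0],[0,0,0]],
  [[0.154,-0.423,0],[0,0,0]],
  [[0.154,-0.423,0],[0,0,0]],
  [[0.154,-0.423,0],[0,0,0]],
  [[0.154,-0.423,0.04],[0,0,0]],
  [[0.154,-0.423,0.08],[0,0,0]],
  [[0.154,-0.423,0.09],[0,0,0]],
  [[0.154,-0.423,0.09],[0,0,0]],
])

```text
time: 38.9
tcp_pos: [0.6459, 0.0543, 0.2576]
tcp_rot: [0.999, -0.051, -0.001, 0.0]
contact_force: [0.2, 0.7, -1.0]
finger_gap: 0.0499
grasp_force: 30.0
```

```bash
python3 - <<'E'
from h import *
s=st(); print(s['time'],s['tcp_pos'],yawof(s),s['finger_gap'])
im=snap('wrist','w11.png'); k=optics.calibration('wrist')
print(proj('wrist',[.6455,.0557,.146],k),proj('wrist',s['tcp_pos']-[0,0,.069],k))
cv2.imwrite('pics/c11.png',cv2.resize(im[200:420,200:440],None,fx=3,fy=2.7,interpolation=cv2.INTER_CUBIC))
go(.6455,.0557,.25,-5.8)
E
```

```text
38.9 [0.64588692 0.05432117 0.25756974] -5.90309515870186 0.04985655717205308
[318.39369377 274.66229866] [321.19930173 308.53254295]
[[-0.0012,-0.0010,0.0089],[0.0000,-0.0006,-0.0017]] n=0.1
```

View pics/c11.png

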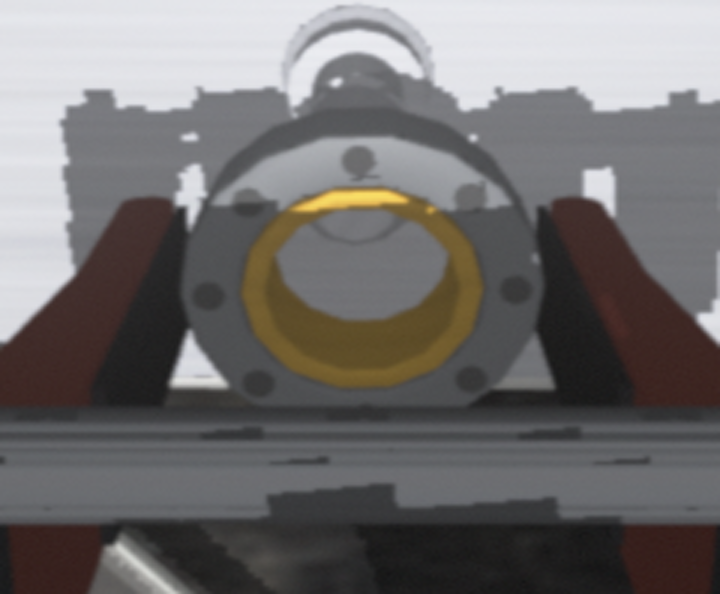

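The ring hangs level with its hole centred at pixel (321,306), and the shaft-top front arc shows through it at (318,290). That matches the estimate, so I'll shift (-1.5, -1.0) mm and lower in stages.

Emit:
apply_moves([
  [[-0.0015,-0.001,0.01],[0,0,0]],
  [[-0.0015,-0.001,0.02],[0,0,0]],
  [[-0.0015,-0.001,0.027],[0,0,0]],
  [[-0.0015,-0.001,0.034],[0,0,0]],
  [[-0.0015,-0.001,0.034],[0,0,0]],
])

```text
time: 39.58
tcp_pos: [0.6445, 0.0562, 0.2235]
tcp_rot: [0.999, -0.051, -0.001, 0.0]
contact_force: [0.2, 0.1, -0.4]
finger_gap: 0.0498
grasp_force: 30.0
```

Emit:
apply_moves([
  [[0,0,0.01],[0,0,0]],
  [[0,0,0.02],[0,0,0]],
  [[0,0,0.03],[0,0,0]],
  [[0,0,0.03],[0,0,0]],
])

```text
time: 40.08
tcp_pos: [0.6442, 0.0561, 0.193]
tcp_rot: [0.999, -0.051, -0.001, 0.0]
contact_force: [0.1, 0.6, 0.0]
finger_gap: 0.0501
grasp_force: 30.0
```

No contact; lower to TCP z ≈ 0.151 and release.

Emit:
apply_moves([
  [[0,0,0.01],[0,0,0]],
  [[0,0,0.02],[0,0,0]],
  [[0,0,0.03],[0,0,0]],
  [[0,0,0.04],[0,0,0]],
  [[0,0,0.042],[0,0,0]],
  [[0,0,0.042],[0,0,0]],
])

```text
time: 40.83
tcp_pos: [0.6448, 0.0562, 0.1521]
tcp_rot: [0.999, -0.051, -0.0, 0.0]
contact_force: [0.4, 0.7, 0.1]
finger_gap: 0.0498
grasp_force: 30.0
```

Emit:
apply_moves([
  [[0,0,0],[0,0,0]],
  [[0,0,0],[0,0,0]],
  [[0,0,0],[0,0,0]],
  [[0,0,0],[0,0,0]],
], jaw=0.8)

```text
time: 41.32
tcp_pos: [0.6449, 0.0562, 0.1524]
tcp_rot: [0.999, -0.051, 0.0, -0.0]
contact_force: [-0.2, -0.5, -0.0]
finger_gap: 0.0702
grasp_force: 0.0
```

Emit:
apply_moves([
  [[0,0,-0.05],[0,0,0]],
  [[0,0,-0.1],[0,0,0]],
  [[0,0,-0.16],[0,0,0]],
  [[-0.05,0,-0.2],[0,0,0]],
  [[-0.05,0,-0.2],[0,0,0]],
  [[-0.05,0,-0.2],[0,0,0]],
])

```text
time: 42.08
tcp_pos: [0.595, 0.0612, 0.352]
tcp_rot: [0.999, -0.051, 0.0, 0.0]
contact_force: [-0.6, 0.2, 0.8]
finger_gap: 0.07
grasp_force: 0.0
```

```bash
python3 - <<'E'
from h import *
s=st(); print(s['time'],s['tcp_pos'],yawof(s),s['finger_gap'])
im=snap('wrist','w12.png'); k=optics.calibration('wrist')
for P in ([.6455,.0557,.146],[.6455,.0557,.074]): print(proj('wrist',P,k))
r=rect('ring0','wrist',.074); 
print([(np.round(d['position'],3).tolist(),round(d['p'],2)) for d in optics.boxes_of('ring0','wrist')][:3])
cv2.imwrite('pics/c12.png',cv2.resize(im[80:240,240:400],None,fx=3.5,fy=3.5,interpolation=cv2.INTER_CUBIC))
p,q=go(.515,-.40,.35,-5.8); p,q=go(.515,-.40,.22,-5.8,p,q)
E
```

```text
42.075 [0.59503511 0.06122464 0.35201122] -5.851016347690383 0.06999403506121228
[320.3451043  160.05321058]
[320.25588327 154.79533934]
ring0 0.71 rect mm ((645.6939697265625, 56.24055099487305), (49.99020767211914, 48.02736282348633), 84.05731964111328) cols 291 348 rows 126 182
[([0.648, 0.053, 0.073], 0.75)]
[[-0.0326,0.4669,0.0011],[0.0009,0.0024,-0.0014]] n=7.5
[[0.0000,-0.0000,0.1300],[0.0000,0.0000,0.0000]] n=2.1
```

View pics/c12.png

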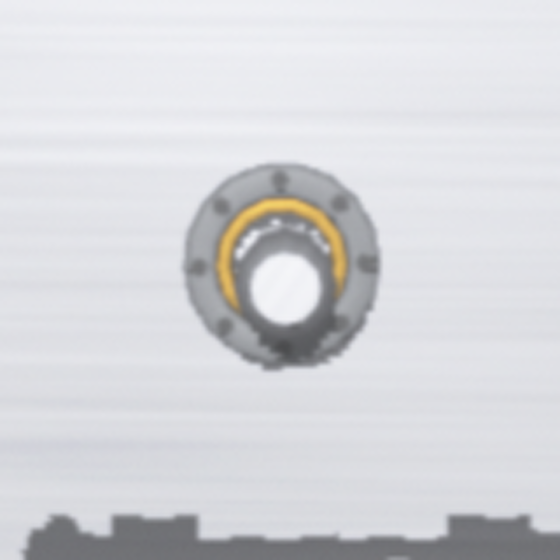

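Ring 1 sits flat and concentric on the shaft. That was my last permitted picture, so from here I work from network readings. Next is ring 2.

Emit:
apply_moves([
  [[-0.0326,0.467,0],[0,0,0]],
  [[-0.0326,0.467,0],[0,0,0]],
  [[-0.0326,0.467,0],[0,0,0]],
  [[-0.0326,0.467,0],[0,0,0]],
  [[-0.0326,0.467,0],[0,0,0]],
  [[-0.0326,0.467,0],[0,0,0]],
  [[-0.0326,0.467,0],[0,0,0]],
  [[-0.0326,0.467,0.04],[0,0,0]],
  [[-0.0326,0.467,0.09],[0,0,0]],
  [[-0.0326,0.467,0.13],[0,0,0]],
  [[-0.0326,0.467,0.13],[0,0,0]],
  [[-0.0326,0.467,0.13],[0,0,0]],
], jaw=1)

```text
time: 43.78
tcp_pos: [0.5157, -0.4005, 0.2233]
tcp_rot: [0.999, -0.051, 0.0, 0.0]
contact_force: [-0.5, -1.2, 0.9]
finger_gap: 0.0878
grasp_force: 0.0
```

```bash
python3 - <<'E'
from h import *
s=st(); print(s['time'],s['tcp_pos'],yawof(s),s['finger_gap'])
r=rect('ring0','wrist',.018)
print([(np.round(d['position'],3).tolist(),round(d['p'],2)) for d in optics.boxes_of('ring0','wrist')][:5])
print('collar',[(np.round(d['position'],3).tolist(),round(d['p'],2)) for d in optics.boxes_of('collar','wrist')][:3])
go(r[0][0]/1000,r[0][1]/1000,.088,-5.8)
E
```

```text
43.775 [ 0.51568239 -0.40051545  0.22325147] -5.859948369053258 0.0877545714052163
ring0 0.82 rect mm ((547.5042114257812, -411.5439758300781), (48.318748474121094, 49.16279602050781), 40.087154388427734) cols 296 364 rows 152 221
[([0.547, -0.413, 0.016], 0.94)]
collar [([0.555, -0.276, 0.013], 0.72)]
[[0.0323,0.0076,0.1363],[0.0014,-0.0028,-0.0009]] n=2.2
```

Emit:
apply_moves([
  [[0.0315,0.0075,0.04],[0,0,0]],
  [[0.0315,0.0075,0.1],[0,0,0]],
  [[0.0315,0.0075,0.13],[0,0,0]],
  [[0.0315,0.0075,0.136],[0,0,0]],
  [[0.0315,0.0075,0.136],[0,0,0]],
])

```text
time: 44.6
tcp_pos: [0.5463, -0.4112, 0.0877]
tcp_rot: [0.999, -0.051, 0.001, 0.0]
contact_force: [1.2, -0.3, 0.7]
finger_gap: 0.0879
grasp_force: 0.0
```

Emit:
apply_moves([
  [[0,0,0],[0,0,0]],
  [[0,0,0],[0,0,0]],
  [[0,0,0],[0,0,0]],
  [[0,0,0],[0,0,0]],
  [[0,0,0],[0,0,0]],
  [[0,0,0],[0,0,0]],
], jaw=0.4)

```text
time: 45.35
tcp_pos: [0.5457, -0.4107, 0.0866]
tcp_rot: [0.999, -0.051, 0.0, 0.0]
contact_force: [-0.8, 0.2, 4.0]
finger_gap: 0.0504
grasp_force: 30.0
```

Emit:
apply_moves([
  [[0,0,-0.06],[0,0,0]],
  [[0,0,-0.12],[0,0,0]],
  [[0,0,-0.18],[0,0,0]],
  [[0,0,-0.24],[0,0,0]],
  [[0,0,-0.262],[0,0,0]],
  [[0,0,-0.262],[0,0,0]],
  [[0,0,-0.262],[0,0,0]],
])

```text
time: 46.22
tcp_pos: [0.545, -0.4101, 0.3461]
tcp_rot: [0.999, -0.051, -0.001, -0.001]
contact_force: [-0.2, 0.4, -1.2]
finger_gap: 0.0509
grasp_force: 30.0
```

```bash
python3 - <<'E'
from h import *
s=st(); print(s['time'],s['tcp_pos'],yawof(s),s['finger_gap'])
p,q=go(.645,.0557,.35,-5.8)
E
```

```text
46.225 [ 0.54503464 -0.41005773  0.3461459 ] -5.848393954076173 0.05085709087223981
[[0.0520,-0.4735,-0.0033],[-0.0014,0.0027,-0.0008]] n=7.6
```

Emit:
apply_moves([
  [[0.052,-0.4735,0],[0,0,0]],
  [[0.052,-0.4735,0],[0,0,0]],
  [[0.052,-0.4735,0],[0,0,0]],
  [[0.052,-0.4735,0],[0,0,0]],
  [[0.052,-0.4735,0],[0,0,0]],
  [[0.052,-0.4735,0],[0,0,0]],
  [[0.052,-0.4735,0],[0,0,0]],
  [[0.052,-0.4735,0],[0,0,0]],
  [[0.052,-0.4735,0.04],[0,0,0]],
  [[0.052,-0.4735,0.08],[0,0,0]],
  [[0.052,-0.4735,0.09],[0,0,0]],
  [[0.052,-0.4735,0.09],[0,0,0]],
])

```text
time: 47.72
tcp_pos: [0.6452, 0.0549, 0.2572]
tcp_rot: [0.999, -0.051, -0.001, 0.0]
contact_force: [0.5, 0.1, 0.8]
finger_gap: 0.0507
grasp_force: 30.0
```

```bash
python3 - <<'E'
from h import *
s=st(); print(s['time'],s['tcp_pos'],yawof(s),s['finger_gap'],s['grasp_force'])
im=snap('wrist','w13.png'); k=optics.calibration('wrist')
g=cv2.inRange(cv2.cvtColor(im,cv2.COLOR_BGR2HSV),(15,90,60),(35,255,255)); g[345:]=0; g[:, :250]=0; g[:,390:]=0
ys,xs=np.nonzero(g); print('brass px',xs.min(),xs.max(),ys.min(),ys.max(),(xs.min()+xs.max())/2, proj('wrist',s['tcp_pos']-[0,0,.069],k))
go(.645,.0557,.257,-5.8)
E
```

```text
47.725 [0.64521207 0.05491256 0.2572405 ] -5.869200645651598 0.05069679692401409 29.999844068661332
brass px 281 360 214 342 320.5 [320.85388087 308.5210149 ]
[[-0.0011,-0.0006,0.0017],[-0.0001,-0.0003,-0.0013]] n=0.0
```

Emit:
apply_moves([
  [[-0.001,-0.001,0.01],[0,0,0]],
  [[-0.001,-0.001,0.02],[0,0,0]],
  [[-0.001,-0.001,0.027],[0,0,0]],
  [[-0.001,-0.001,0.034],[0,0,0]],
  [[-0.001,-0.001,0.034],[0,0,0]],
])

```text
time: 48.4
tcp_pos: [0.6444, 0.0562, 0.2235]
tcp_rot: [0.999, -0.051, -0.001, 0.0]
contact_force: [0.4, 0.1, -0.4]
finger_gap: 0.0506
grasp_force: 30.0
```

Emit:
apply_moves([
  [[0,0,0.01],[0,0,0]],
  [[0,0,0.02],[0,0,0]],
  [[0,0,0.03],[0,0,0]],
  [[0,0,0.04],[0,0,0]],
  [[0,0,0.05],[0,0,0]],
  [[0,0,0.058],[0,0,0]],
  [[0,0,0.06],[0,0,0]],
  [[0,0,0.06],[0,0,0]],
])

```text
time: 49.4
tcp_pos: [0.6448, 0.0562, 0.1643]
tcp_rot: [0.999, -0.051, 0.0, -0.0]
contact_force: [0.2, 0.4, -0.2]
finger_gap: 0.0503
grasp_force: 30.0
```

Emit:
apply_moves([
  [[0,0,0.001],[0,0,0]],
  [[0,0,0.002],[0,0,0]],
  [[0,0,0.002],[0,0,0]],
])

```text
time: 49.78
tcp_pos: [0.6447, 0.0562, 0.1623]
tcp_rot: [0.999, -0.051, 0.0, -0.0]
contact_force: [0.4, -0.1, -0.8]
finger_gap: 0.0505
grasp_force: 30.0
```

Emit:
apply_moves([
  [[0,0,0],[0,0,0]],
  [[0,0,0],[0,0,0]],
  [[0,0,0],[0,0,0]],
  [[0,0,0],[0,0,0]],
], jaw=0.8)

```text
time: 50.28
tcp_pos: [0.6448, 0.0562, 0.1623]
tcp_rot: [0.999, -0.051, 0.0, -0.0]
contact_force: [0.2, -0.8, -0.6]
finger_gap: 0.0706
grasp_force: 0.0
```

Emit:
apply_moves([
  [[0,0,-0.05],[0,0,0]],
  [[0,0,-0.1],[0,0,0]],
  [[0,0,-0.15],[0,0,0]],
  [[-0.05,0,-0.19],[0,0,0]],
  [[-0.05,0,-0.19],[0,0,0]],
  [[-0.05,0,-0.19],[0,0,0]],
])

```text
time: 51.02
tcp_pos: [0.595, 0.0612, 0.3521]
tcp_rot: [0.999, -0.051, 0.0, 0.0]
contact_force: [-0.3, 0.1, -0.8]
finger_gap: 0.0705
grasp_force: 0.0
```

```bash
python3 - <<'E'
from h import *
s=st(); print(s['time'],s['tcp_pos'],yawof(s),s['finger_gap'])
im=snap('wrist','w14.png')
for z in (.074,.092): r=rect('ring0','wrist',z)
print([(np.round(d['position'],3).tolist(),round(d['p'],2)) for d in optics.boxes_of('ring0','wrist')][:3])
p,q=go(.52,-.275,.35,-5.8); p,q=go(.52,-.275,.22,-5.8,p,q)
E
```

```text
51.025 [0.59495955 0.06124466 0.35205736] -5.849416117706911 0.07046471956211153
ring0 0.83 rect mm ((644.29150390625, 55.996803283691406), (50.976287841796875, 50.70999526977539), 84.05850982666016) cols 291 349 rows 126 185
ring0 0.94 rect mm ((645.2034912109375, 55.50695037841797), (49.23244094848633, 48.14583969116211), 84.06266021728516) cols 291 350 rows 126 185
[([0.647, 0.054, 0.089], 0.6)]
[[-0.0404,0.3421,0.0013],[0.0007,0.0018,-0.0013]] n=5.5
[[0.0000,-0.0000,0.1300],[0.0000,0.0000,0.0000]] n=2.1
```

Ring 2 is down (released about 1 mm above home, centred). Now the collar.

Emit:
apply_moves([
  [[-0.04,0.342,0],[0,0,0]],
  [[-0.04,0.342,0],[0,0,0]],
  [[-0.04,0.342,0],[0,0,0]],
  [[-0.04,0.342,0],[0,0,0]],
  [[-0.04,0.342,0],[0,0,0]],
  [[-0.04,0.342,0],[0,0,0]],
  [[-0.04,0.342,0.04],[0,0,0]],
  [[-0.04,0.342,0.09],[0,0,0]],
  [[-0.04,0.342,0.13],[0,0,0]],
  [[-0.04,0.342,0.13],[0,0,0]],
  [[-0.04,0.342,0.13],[0,0,0]],
], jaw=1)

```text
time: 52.7
tcp_pos: [0.5211, -0.2753, 0.2235]
tcp_rot: [0.999, -0.051, 0.001, 0.0]
contact_force: [0.5, -0.7, 0.5]
finger_gap: 0.0878
grasp_force: 0.0
```

```bash
python3 - <<'E'
from h import *
s=st(); print(s['time'],s['tcp_pos'],yawof(s),s['finger_gap'])
r=rect('collar','wrist',.007)
print('collar',[(np.round(d['position'],3).tolist(),round(d['p'],2)) for d in optics.boxes_of('collar','wrist')][:3])
print('ring',[(np.round(d['position'],3).tolist(),round(d['p'],2)) for d in optics.boxes_of('ring0','wrist')][:3])
im=snap('wrist','w15.png'); k=optics.calibration('wrist')
m=optics.silhouettes('collar','wrist')[0]['mask'].astype(np.uint8)
# bore: hole in mask at top (z=.024)
cs,h=cv2.findContours(m,cv2.RETR_CCOMP,cv2.CHAIN_APPROX_NONE)
for c,hh in zip(cs,h[0]):
    if cv2.contourArea(c)>50:
        (e,ax,a)=cv2.fitEllipse(c); print('hole' if hh[3]>=0 else 'outer',e,ax,ray('wrist',e,.024,k).round(4),ray('wrist',e,.007,k).round(4))
go(r[0][0]/1000,r[0][1]/1000,.089,-5.8)
E
```

```text
52.7 [ 0.52110203 -0.2753182   0.22347793] -5.867053424623783 0.08783412674233776
collar 0.97 rect mm ((553.0252075195312, -270.17901611328125), (49.12183380126953, 48.37898635864258), 68.4185562133789) cols 276 342 rows 154 219
collar [([0.558, -0.271, 0.009], 0.63)]
ring []
outer (308.7127990722656, 186.4562530517578) (63.743682861328125, 64.50202941894531) [ 0.5551 -0.2706  0.024 ] [ 0.5531 -0.2699  0.007 ]
hole (308.5810241699219, 187.771484375) (32.57521438598633, 35.718875885009766) [ 0.5542 -0.2704  0.024 ] [ 0.5521 -0.2697  0.007 ]
[[0.0313,-0.0082,0.1345],[0.0005,-0.0020,-0.0009]] n=2.2
```

Emit:
apply_moves([
  [[0.032,-0.008,0.04],[0,0,0]],
  [[0.032,-0.008,0.1],[0,0,0]],
  [[0.032,-0.008,0.128],[0,0,0]],
  [[0.032,-0.008,0.1335],[0,0,0]],
  [[0.032,-0.008,0.1335],[0,0,0]],
])

```text
time: 53.62
tcp_pos: [0.5535, -0.2705, 0.0897]
tcp_rot: [0.999, -0.051, 0.001, 0.0]
contact_force: [0.5, -1.1, 0.7]
finger_gap: 0.0876
grasp_force: 0.0
```

Emit:
apply_moves([
  [[0,0,0],[0,0,0]],
  [[0,0,0],[0,0,0]],
  [[0,0,0],[0,0,0]],
  [[0,0,0],[0,0,0]],
  [[0,0,0],[0,0,0]],
  [[0,0,0],[0,0,0]],
  [[0,0,0],[0,0,0]],
], jaw=0.28)

```text
time: 54.5
tcp_pos: [0.553, -0.2701, 0.0888]
tcp_rot: [0.999, -0.051, -0.0, -0.0]
contact_force: [-0.6, 0.6, 0.4]
finger_gap: 0.0377
grasp_force: 30.0
```

Emit:
apply_moves([
  [[0,0,-0.06],[0,0,0]],
  [[0,0,-0.12],[0,0,0]],
  [[0,0,-0.18],[0,0,0]],
  [[0,0,-0.24],[0,0,0]],
  [[0,0,-0.26],[0,0,0]],
  [[0,0,-0.26],[0,0,0]],
  [[0,0,-0.26],[0,0,0]],
])

```text
time: 55.38
tcp_pos: [0.5523, -0.2697, 0.347]
tcp_rot: [0.999, -0.051, -0.001, -0.0]
contact_force: [-0.3, -0.1, -0.5]
finger_gap: 0.038
grasp_force: 30.0
```

```bash
python3 - <<'E'
from h import *
s=st(); print(s['time'],s['tcp_pos'],yawof(s),s['finger_gap'])
p,q=go(.6445,.056,.35,-5.8)
E
```

```text
55.375 [ 0.55229546 -0.26972359  0.34697868] -5.848881129097257 0.03803060095745132
[[0.0585,-0.3334,-0.0029],[-0.0007,0.0027,-0.0009]] n=5.4
```

Emit:
apply_moves([
  [[0.0585,-0.3334,0],[0,0,0]],
  [[0.0585,-0.3334,0],[0,0,0]],
  [[0.0585,-0.3334,0],[0,0,0]],
  [[0.0585,-0.3334,0],[0,0,0]],
  [[0.0585,-0.3334,0],[0,0,0]],
  [[0.0585,-0.3334,0],[0,0,0]],
  [[0.0585,-0.3334,0.04],[0,0,0]],
  [[0.0585,-0.3334,0.08],[0,0,0]],
  [[0.0585,-0.3334,0.09],[0,0,0]],
  [[0.0585,-0.3334,0.09],[0,0,0]],
  [[0.0585,-0.3334,0.09],[0,0,0]],
])

```text
time: 56.75
tcp_pos: [0.646, 0.0555, 0.2602]
tcp_rot: [0.999, -0.051, 0.001, -0.0]
contact_force: [0.2, -0.8, -0.8]
finger_gap: 0.0377
grasp_force: 30.0
```

```bash
python3 - <<'E'
from h import *
s=st(); print(s['time'],s['tcp_pos'],yawof(s),s['finger_gap'],s['grasp_force'])
im=snap('wrist','w16.png'); k=optics.calibration('wrist')
m=optics.silhouettes('collar','wrist')
for d in m[:1]:
    cs,h=cv2.findContours(d['mask'].astype(np.uint8),cv2.RETR_CCOMP,cv2.CHAIN_APPROX_NONE)
    for c,hh in zip(cs,h[0]):
        if cv2.contourArea(c)>50: print('hole' if hh[3]>=0 else 'outer',cv2.boundingRect(c),cv2.fitEllipse(c)[:2])
print(proj('wrist',s['tcp_pos']-[0,0,.065],k))
go(.6445,.0562,.257,-5.8)
E
```

```text
56.75 [0.645997   0.05548894 0.26022617] -5.8744962084286785 0.03767218914854085 29.9996442720294
outer (271, 240, 100, 110) ((320.5726318359375, 295.09417724609375), (98.5534439086914, 114.81941986083984))
hole (293, 281, 57, 39) ((320.6579284667969, 299.8259582519531), (36.88951110839844, 54.59941864013672))
[320.722566   312.72229146]
[[-0.0015,-0.0005,0.0034],[-0.0008,-0.0026,-0.0013]] n=0.1
```

Emit:
apply_moves([
  [[-0.0015,-0.0005,0.01],[0,0,0]],
  [[-0.0015,-0.0005,0.02],[0,0,0]],
  [[-0.0015,-0.0005,0.028],[0,0,0]],
  [[-0.0015,-0.0005,0.035],[0,0,0]],
  [[-0.0015,-0.0005,0.035],[0,0,0]],
])

```text
time: 57.48
tcp_pos: [0.6434, 0.0562, 0.2229]
tcp_rot: [0.999, -0.051, -0.001, 0.0]
contact_force: [-0.2, 0.0, -0.6]
finger_gap: 0.038
grasp_force: 30.0
```

Emit:
apply_moves([
  [[0,0,0.01],[0,0,0]],
  [[0,0,0.02],[0,0,0]],
  [[0,0,0.03],[0,0,0]],
  [[0,0,0.036],[0,0,0]],
  [[0,0,0.04],[0,0,0]],
  [[0,0,0.04],[0,0,0]],
])

```text
time: 58.22
tcp_pos: [0.6437, 0.0562, 0.1835]
tcp_rot: [0.999, -0.051, -0.0, 0.0]
contact_force: [0.3, -0.3, -0.1]
finger_gap: 0.0376
grasp_force: 30.0
```

Emit:
apply_moves([
  [[0,0,0.001],[0,0,0]],
  [[0,0,0.002],[0,0,0]],
  [[0,0,0.003],[0,0,0]],
  [[0,0,0.003],[0,0,0]],
])

```text
time: 58.72
tcp_pos: [0.6438, 0.0562, 0.1808]
tcp_rot: [0.999, -0.051, 0.0, -0.0]
contact_force: [0.1, -0.3, -0.1]
finger_gap: 0.0378
grasp_force: 30.0
```

Emit:
apply_moves([
  [[0,0,0],[0,0,0]],
  [[0,0,0],[0,0,0]],
  [[0,0,0],[0,0,0]],
  [[0,0,0],[0,0,0]],
  [[0,0,-0.02],[0,0,0]],
  [[0,0,-0.04],[0,0,0]],
  [[0,0,-0.04],[0,0,0]],
], jaw=0.7)

```text
time: 59.6
tcp_pos: [0.6452, 0.0564, 0.2239]
tcp_rot: [0.999, -0.051, 0.003, -0.001]
contact_force: [0.4, 0.3, -0.3]
finger_gap: 0.0615
grasp_force: 0.0
```

Emit:
apply_moves([
  [[0,0,0],[0,0,0]],
  [[0,0,0],[0,0,0]],
  [[0,0,0],[0,0,0]],
  [[0,0,0],[0,0,0]],
  [[0,0,0],[0,0,0]],
  [[0,0,0.01],[0,0,0]],
  [[0,0,0.018],[0,0,0]],
  [[0,0,0.02],[0,0,0]],
  [[0,0,0.022],[0,0,0]],
  [[0,0,0.022],[0,0,0]],
], jaw=0.34)

```text
time: 60.85
tcp_pos: [0.6437, 0.0562, 0.1987]
tcp_rot: [0.999, -0.051, 0.0, 0.0]
contact_force: [0.2, -0.8, -0.2]
finger_gap: 0.0297
grasp_force: 0.0
```

Emit:
apply_moves([
  [[0,0,0.001],[0,0,0]],
  [[0,0,0.002],[0,0,0]],
  [[0,0,0.003],[0,0,0]],
  [[0,0,0.0035],[0,0,0]],
  [[0,0,0.0035],[0,0,0]],
])

```text
time: 61.48
tcp_pos: [0.6441, 0.0563, 0.1964]
tcp_rot: [0.999, -0.051, 0.0, -0.0]
contact_force: [-2.2, 0.0, 6.9]
finger_gap: 0.0298
grasp_force: 3.6
```

The fingertips meet the collar top at z ≈ 0.116, so the stack is fully home. I'll retreat and measure the door.

Emit:
apply_moves([
  [[0,0,-0.05],[0,0,0]],
  [[0,0,-0.1],[0,0,0]],
  [[0,0,-0.15],[0,0,0]],
  [[-0.06,0,-0.2],[0,0,0]],
  [[-0.12,0,-0.22],[0,0,0]],
  [[-0.17,0,-0.22],[0,0,0]],
  [[-0.17,0,-0.22],[0,0,0]],
  [[-0.17,0,-0.22],[0,0,0]],
], jaw=0)

```text
time: 62.48
tcp_pos: [0.475, 0.0735, 0.4157]
tcp_rot: [0.999, -0.051, 0.001, -0.0]
contact_force: [0.2, 0.1, 0.5]
finger_gap: 0.0003
grasp_force: 0.0
```

```bash
python3 - <<'E'
from h import *
s=st(); print(s['time'],s['tcp_pos'],yawof(s),s['finger_gap'])
a=np.radians(-5.8); Rp=np.array([[np.cos(a),-np.sin(a)],[np.sin(a),np.cos(a)]]); pump=np.array([.6455,.0557])
hw=pump+Rp@[-.1,.118]; print('hinge',hw)
optics.camera('wrist'); k=optics.calibration('wrist')
for l in ['door','door_edge']:
    print(l,[(np.round(d['position'],3).tolist(),round(d['p'],2)) for d in optics.boxes_of(l,'wrist')][:3])
d=optics.silhouettes('door','wrist')
if d:
    ys,xs=np.nonzero(d[0]['mask']); W=np.array([ray('wrist',u,.127,k)[:2] for u in np.c_[xs,ys][::5]]); L=(W-hw)@Rp
    th=np.degrees(np.arctan2(-L[:,0],-L[:,1])); rr=np.hypot(*L.T); q=rr>.12
    print(d[0]['p'],'theta pct',np.percentile(th[q],[1,10,50,90,99]).round(1),'r',np.percentile(rr,[1,50,99]).round(3))
for uv in [(297,294)]:
    L=Rp.T@(ray('top',uv,.127)[:2]-hw); print('top edge',L,np.degrees(np.arctan2(-L[0],-L[1])))
for th in (60,57,54,50):
    t=np.radians(th); print(th,proj('wrist',[*(hw+Rp@(.226*np.array([-np.sin(t),-np.cos(t)]))),.127],k).round(0),proj('wrist',[*(hw+Rp@(.1*np.array([-np.sin(t),-np.cos(t)]))),.127],k).round(0))
im=cv2.imread('pics/w1.png')
E
```

```text
62.475 [0.47502865 0.07349621 0.41566024] -5.853174329438303 0.00030755491737630744
hinge [0.55793657 0.18320155]
door [([0.478, 0.124, 0.102], 0.92)]
door_edge [([0.481, 0.126, 0.103], 0.64), ([0.598, 0.077, 0.037], 0.43)]
0.7 theta pct [40.3 42.4 46.  49.8 51.2] r [0.007 0.092 0.212]
top edge [-0.17556258 -0.14935132] 49.61214266750808
60 [316. 331.] [249. 227.]
57 [326. 326.] [254. 224.]
54 [336. 320.] [258. 221.]
50 [348. 311.] [264. 216.]
```

```bash
python3 - <<'E'
from h import *
s=st(); a=np.radians(-5.8); Rp=np.array([[np.cos(a),-np.sin(a)],[np.sin(a),np.cos(a)]]); pump=np.array([.6455,.0557])
def tcp(th,cl=0,r=.181,h=.005):
    t=np.radians(th); return np.array([-.1,.118])+r*np.array([-np.sin(t),-np.cos(t)])+(h+cl)*np.array([-np.cos(t),np.sin(t)])-[.010,-.0135]
p0=tcp(50,.03); w=pump+Rp@p0; print(w)
go(w[0],w[1],.35,-5.8); 
for th in [50,46,42,38,34,30,26,22,18,14,10,7,5,3,1,0]:
    d=tcp(th)-p0; print(th,'[[%.4f,%.4f,0],[0,0,0]]'%(d[0],-d[1]))
E
```

```text
[0.37997752 0.12485373]
[[-0.1005,-0.0414,0.0648],[0.0005,0.0006,-0.0018]] n=2.0
50 [[0.0193,0.0230,0],[0,0,0]]
46 [[0.0275,0.0326,0],[0,0,0]]
42 [[0.0363,0.0416,0],[0,0,0]]
38 [[0.0458,0.0500,0],[0,0,0]]
34 [[0.0558,0.0577,0],[0,0,0]]
30 [[0.0663,0.0647,0],[0,0,0]]
26 [[0.0773,0.0710,0],[0,0,0]]
22 [[0.0887,0.0764,0],[0,0,0]]
18 [[0.1005,0.0811,0],[0,0,0]]
14 [[0.1125,0.0849,0],[0,0,0]]
10 [[0.1248,0.0878,0],[0,0,0]]
7 [[0.1341,0.0895,0],[0,0,0]]
5 [[0.1404,0.0903,0],[0,0,0]]
3 [[0.1467,0.0910,0],[0,0,0]]
1 [[0.1530,0.0914,0],[0,0,0]]
0 [[0.1562,0.0915,0],[0,0,0]]
```

```bash
python3 - <<'E'
from h import *
s=st(); a=np.radians(-5.8); Rp=np.array([[np.cos(a),-np.sin(a)],[np.sin(a),np.cos(a)]]); pump=np.array([.6455,.0557])
def tcp(th,cl=0,r=.13,h=.005):
    t=np.radians(th); return np.array([-.1,.118])+r*np.array([-np.sin(t),-np.cos(t)])+(h+cl)*np.array([-np.cos(t),np.sin(t)])-[.010,-.0135]
p0=tcp(50,.025); w=pump+Rp@p0; print(w)
p,q=go(w[0],w[1],.35,-5.8); go(w[0],w[1],.192,-5.8,p,q)
for th in [50,46,42,38,34,30,26,22,18,14,10,7,5,3,1,0]:
    d=tcp(th)-p0; print(th,'[%.3f,%.3f,0]'%(d[0],-d[1]))
E
```

```text
[0.42496905 0.14938458]
[[-0.0582,-0.0704,0.0648],[0.0005,0.0006,-0.0018]] n=1.8
[[0.0000,-0.0000,0.1580],[0.0000,0.0000,0.0000]] n=2.5
50 [0.016,0.019,0]
46 [0.022,0.026,0]
42 [0.028,0.033,0]
38 [0.035,0.039,0]
34 [0.042,0.044,0]
30 [0.050,0.050,0]
26 [0.057,0.054,0]
22 [0.066,0.058,0]
18 [0.074,0.062,0]
14 [0.083,0.064,0]
10 [0.091,0.067,0]
7 [0.098,0.068,0]
5 [0.103,0.068,0]
3 [0.107,0.069,0]
1 [0.112,0.069,0]
0 [0.114,0.069,0]
```

Emit:
apply_moves([
  [[-0.058,-0.07,0.03],[0,0,0]],
  [[-0.058,-0.07,0.065],[0,0,0]],
  [[-0.058,-0.07,0.065],[0,0,0]],
  [[-0.058,-0.07,0.065],[0,0,0]],
  [[-0.058,-0.07,0.12],[0,0,0]],
  [[-0.058,-0.07,0.18],[0,0,0]],
  [[-0.058,-0.07,0.222],[0,0,0]],
  [[-0.058,-0.07,0.222],[0,0,0]],
  [[-0.058,-0.07,0.222],[0,0,0]],
])

```text
time: 63.8
tcp_pos: [0.426, 0.1492, 0.1951]
tcp_rot: [0.999, -0.052, 0.001, -0.001]
contact_force: [0.1, -0.1, 0.5]
finger_gap: 0.0005
grasp_force: 0.0
```

Emit:
apply_moves([
  [[0.016,0.019,0],[0,0,0]],
  [[0.022,0.026,0],[0,0,0]],
  [[0.028,0.033,0],[0,0,0]],
  [[0.035,0.039,0],[0,0,0]],
  [[0.042,0.044,0],[0,0,0]],
  [[0.05,0.05,0],[0,0,0]],
  [[0.057,0.054,0],[0,0,0]],
  [[0.057,0.054,0],[0,0,0]],
])

```text
time: 64.8
tcp_pos: [0.4758, 0.0891, 0.1932]
tcp_rot: [0.999, -0.052, 0.0, 0.0]
contact_force: [-0.4, -0.5, -0.1]
finger_gap: 0.0004
grasp_force: 0.0
```

```bash
python3 - <<'E'
from h import *
s=st(); print(s['time'],s['tcp_pos'],yawof(s),s['contact_force'])
optics.camera('top')
hw=np.array([.558,.1832]); a=np.radians(-5.8); Rp=np.array([[np.cos(a),-np.sin(a)],[np.sin(a),np.cos(a)]])
for c in ('top','wrist','side'):
    optics.camera(c)
    for d in optics.boxes_of('door',c)[:2]: 
        L=Rp.T@(np.array(d['position'][:2])-hw); print(c,d['p'],np.round(d['position'],3),np.degrees(np.arctan2(-L[0],-L[1])).round(1),np.hypot(*L).round(3))
E
```

```text
64.8 [0.47581778 0.08909945 0.19316348] -5.9149919539406435 [-0.37913261 -0.47729871 -0.14898839]
top 0.63 [0.442 0.021 0.126] 29.8 0.2
top 0.62 [0.714 0.041 0.032] -53.5 0.211
wrist 0.65 [0.508 0.1   0.112] 25.2 0.097
side 0.62 [0.486 0.076 0.072] 28.0 0.129
side 0.28 [ 0.675 -0.236  0.019] -21.4 0.435
```

Door is following (now about 26–28°). Continue to shut.

Emit:
apply_moves([
  [[0.009,0.004,0],[0,0,0]],
  [[0.017,0.008,0],[0,0,0]],
  [[0.026,0.01,0],[0,0,0]],
  [[0.034,0.013,0],[0,0,0]],
  [[0.041,0.014,0],[0,0,0]],
  [[0.046,0.014,0],[0,0,0]],
  [[0.046,0.014,0],[0,0,0]],
])

```text
time: 66.03
tcp_pos: [0.52, 0.071, 0.1933]
tcp_rot: [0.999, -0.051, 0.0, -0.0]
contact_force: [0.1, -0.3, -0.9]
finger_gap: 0.0003
grasp_force: 0.0
```

Emit:
apply_moves([
  [[0.002,0,0],[0,0,0]],
  [[0.004,0,0],[0,0,0]],
  [[0.006,0,0],[0,0,0]],
  [[0.008,0,0],[0,0,0]],
  [[0.01,0,0],[0,0,0]],
  [[0.01,0,0],[0,0,0]],
])

```text
time: 66.78
tcp_pos: [0.5262, 0.0704, 0.1927]
tcp_rot: [0.999, -0.051, -0.004, 0.0]
contact_force: [-12.5, 1.0, 8.8]
finger_gap: 0.0007
grasp_force: 6.1
```

```bash
python3 - <<'E'
from h import *
s=st(); print(s['time'],s['tcp_pos'],yawof(s),s['contact_force'])
hw=np.array([.558,.1832]); a=np.radians(-5.8); Rp=np.array([[np.cos(a),-np.sin(a)],[np.sin(a),np.cos(a)]])
print('tcp pump',Rp.T@(s['tcp_pos'][:2]-[.6455,.0557]))
for c in ('top','wrist','side'):
    optics.camera(c)
    for d in optics.boxes_of('door',c)[:2]: 
        L=Rp.T@(np.array(d['position'][:2])-hw); print(c,d['p'],np.round(d['position'],3),np.degrees(np.arctan2(-L[0],-L[1])).round(1),np.hypot(*L).round(3))
E
```

```text
66.775 [0.52615147 0.07038243 0.19268304] -5.823343040929086 [-12.50945155   1.01587849   8.7788602 ]
tcp pump [-0.1202213   0.00254634]
top 0.61 [ 0.525 -0.023  0.127] 3.2 0.209
wrist 0.76 [0.54  0.07  0.109] 3.3 0.115
side 0.62 [0.543 0.112 0.082] 6.2 0.073
```

Emit:
apply_moves([
  [[0.001,0,0],[0,0,0]],
  [[0.002,0,0],[0,0,0]],
  [[0.003,0,0],[0,0,0]],
  [[0.003,0,0],[0,0,0]],
])

```text
time: 67.58
tcp_pos: [0.5311, 0.0697, 0.1928]
tcp_rot: [0.999, -0.051, -0.002, 0.0]
contact_force: [-5.9, 0.4, 3.4]
finger_gap: 0.0003
grasp_force: 3.0
```

```bash
python3 - <<'E'
from h import *
s=st(); print(s['time'],s['tcp_pos'],s['contact_force'],s['wrist_torque'])
E
```

```text
67.575 [0.5311105  0.06971388 0.19284971] [-5.94867439  0.44245425  3.36208484] [ 0.05628481  1.27901263 -0.02260808]
```

It gave way with the force dropping, which looks like the snap. I'll press on a little until the stop is felt.

Emit:
apply_moves([
  [[0.001,0,0],[0,0,0]],
  [[0.002,0,0],[0,0,0]],
  [[0.003,0,0],[0,0,0]],
  [[0.004,0,0],[0,0,0]],
  [[0.004,0,0],[0,0,0]],
])

```text
time: 68.2
tcp_pos: [0.5319, 0.0697, 0.1926]
tcp_rot: [0.999, -0.051, -0.006, 0.001]
contact_force: [-17.4, 1.2, 15.1]
finger_gap: 0.0002
grasp_force: 8.8
```

Emit:
apply_moves([
  [[0,0,0],[0,0,0]],
])

```text
time: 68.32
tcp_pos: [0.5319, 0.0697, 0.1926]
tcp_rot: [0.999, -0.051, -0.006, 0.001]
contact_force: [-17.5, 1.8, 14.8]
finger_gap: 0.0
grasp_force: 8.8
```

Solid stop at 17 N: shut. Retreat and verify.

Emit:
apply_moves([
  [[-0.02,0,0],[0,0,0]],
  [[-0.05,0,0],[0,0,0]],
  [[-0.05,0,-0.06],[0,0,0]],
  [[-0.05,0,-0.12],[0,0,0]],
  [[-0.05,0,-0.18],[0,0,0]],
  [[-0.05,0,-0.2],[0,0,0]],
  [[-0.05,0,-0.2],[0,0,0]],
])

```text
time: 69.2
tcp_pos: [0.4877, 0.0745, 0.395]
tcp_rot: [0.999, -0.051, 0.002, -0.001]
contact_force: [0.7, 0.2, -0.1]
finger_gap: 0.0004
grasp_force: 0.0
```

```bash
python3 - <<'E'
from h import *
s=st(); print(s['time'],s['tcp_pos'],s['contact_force'])
hw=np.array([.558,.1832]); a=np.radians(-5.8); Rp=np.array([[np.cos(a),-np.sin(a)],[np.sin(a),np.cos(a)]])
for c in ('wrist','top','side'):
    optics.camera(c)
    for l in ('door','collar','ring0','dish','punch','pin'):
        b=optics.boxes_of(l,c)[:2]
        print(c,l,[(np.round(d['position'],3).tolist(),round(d['p'],2)) for d in b])
        if l=='door' and b:
            L=Rp.T@(np.array(b[0]['position'][:2])-hw); print(' ->',L.round(4))
optics.camera('wrist'); k=optics.calibration('wrist')
m=optics.silhouettes('door','wrist')
if m:
    ys,xs=np.nonzero(m[0]['mask'])
    W=np.array([ray('wrist',u,.127,k)[:2] for u in np.c_[xs,ys]]); L=(W-hw)@Rp
    for lo in np.arange(-.22,0,.04):
        q=(L[:,1]>lo)&(L[:,1]<lo+.04)
        if q.any(): print(lo.round(2),L[q,0].min().round(4),L[q,0].max().round(4))
E
```

```text
69.2 [0.48774969 0.0745161  0.39504147] [ 0.7357802   0.20842559 -0.10313906]
wrist door [([0.543, 0.054, 0.129], 0.94)]
 -> [-0.002  -0.1297]
wrist collar [([0.634, 0.06, 0.096], 0.64)]
wrist ring0 [([0.622, 0.06, 0.069], 0.66), ([0.634, 0.062, 0.095], 0.36)]
wrist dish [([0.566, 0.372, 0.007], 0.8)]
wrist punch [([0.402, 0.325, 0.013], 0.7), ([0.544, 0.056, 0.128], 0.52)]
wrist pin [([0.552, 0.388, 0.011], 0.49)]
top door []
top collar [([0.64, 0.054, 0.101], 0.71), ([0.689, -0.237, 0.017], 0.53)]
top ring0 []
top dish [([0.561, 0.371, 0.002], 0.9)]
top punch [([0.402, 0.329, 0.01], 0.63)]
top pin []
side door [([0.542, 0.085, 0.083], 0.91)]
 -> [-0.0061 -0.0993]
side collar [([0.626, 0.054, 0.1], 0.63), ([0.398, 0.332, 0.011], 0.56)]
side ring0 [([0.4, 0.331, 0.013], 0.72), ([0.621, 0.054, 0.063], 0.4)]
side dish [([0.563, 0.369, 0.006], 0.86)]
side punch [([0.399, 0.334, 0.009], 0.69)]
side pin [([0.563, 0.37, 0.005], 0.26)]
-0.22 -0.0255 0.003
-0.18 -0.0061 0.0039
-0.14 -0.0052 0.0039
-0.1 -0.0051 0.004
-0.06 -0.005 0.0049
-0.02 -0.0041 0.0041
```

The door's top edge is parallel to the front within measurement error, so it's shut (the -25 mm outlier is the handle). The pin is in the dish, the punch is back in place, and the rings and collar are home.

```bash
python3 -c "
from workcell import robot
print(robot.job_done())"
```

```text
the job is handed in; nothing more can be done
None
```

The job is handed in (about 69 s of robot time): the pin is out and in the dish, the dish and punch are back on the worktop, both rings laid out and the collar are home on the shaft, and the door is shut to its stop; no verdict came back.

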